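Row of canisters on the rack's lower shelf

ROBOT

A 6-joint arm with a two-finger parallel gripper is mounted at the origin on the work surface. World frame = base frame: x ahead of the robot, y to its left, z up, the work surface at z = 0. Lengths are in m, angles in rad, forces in N, time in s.
With the tool pointing down it reaches from about 0.225 to 0.875 m from the base axis. Payload 3.4 kg.
Tool frame: the origin (TCP) lies at the very end of the fingers, on their centre line; the grasp point (between the pads) lies 19 mm behind it; z points along the fingers, y is the line along which they close (so a half turn about z gives the same grasp; the last joint's range is limited). The gripper opens to 85 mm and grips with 20 to 120 N. Pads are 22 mm wide; open, the fingers measure 114 mm over their backs; the gripper's body (76 mm by 85 mm) begins 54 mm behind the grasp point. The pads swing forward as they close: fully open they stand 13 mm farther back than shut.
Start: joints at [-1.28, 0.276, 1.505, -0, 1.361, -0.121], TCP at [0.23, -0.527, 0.231] pointing down, gripper open.
Joint ranges: [-2.89, 2.89], [-0.75, 2.08], [0.22, 2.7], [-1.18, 4.32], [0.11, 2.71], [-2.7, 2.7]. Speed limits (rad/s): [2.57, 2.57, 3.14, 3.14, 3.14, 3.14].

INTERFACE

Orientations are given as a unit quaternion [w, x, y, z].
In Python, from rig import get_state, optics, sign_off gives the robot as it stands.
- The arm moves only by the tool send_rows, never from a script. Its argument "increments" is a list of rows, each an object with "gripper": the gripper's target within -1 to 1 (shut at 1, half-way at 0, fully open at -1); "linear": the shift along the world's x, y, z in m, a list of three; "delta_rot": the turn, a rotation vector about the world's x, y, z in rad, a list of three. In form: [{"gripper": gripper, "linear": [dx, dy, dz], "delta_rot": [rx, ry, rz]}, ...]. A call has 1 to 8 rows; each row is the pose to reach, as a shift and turn from the pose commanded when the call began; what a row does not reach only later rows make up. A row lasts 1/10 s, in which the tool goes at most 50 mm and 8.59 degrees, less where a joint would pass 70% of its speed; a pose out of reach is approached as far as the arm can. A call with a gripper value outside its range is refused whole. The fingers move at their own pace and stop on an object; "newtons" is the grip in N (left out, the last holds). Time passes only in rows, so rows that repeat a pose let the fingers close. It gives the time, the measured TCP pose, the force, the opening and the grip force at its end, in the units of the state.
- get_state(): the state, without advancing time (a new reading comes with each control period).
- optics.get_image(name): name is "scene" or "side" or "wrist"; returns a dict with "pixels" (384x512x3 uint8, blue, green, red), "K" (3x3 intrinsics, pixels), "k1" (the pictures are not rectified: a ray, as slopes to the right and down, at radius r is drawn at 1 + k1 r^2 times it, then the intrinsics apply), "rvec" (rotation vector, rad) and "tvec" (3), from world to camera coordinates, as OpenCV has them; the wrist camera has in their place "T_tool_cam" (4x4, takes a point from camera to tool coordinates, whose origin is the TCP and whose axes are the flange's). Camera axes: x right, y down, z forward; pixel columns grow to the right and rows downward; lengths in m; the calibration is good to about 2 mm. A picture is of the moment at which its call begins: read the wrist's pose just before it. There is no depth.
- sign_off(): hands the job in; it is judged then, once.
The state is a dict: "clock": time; "qpos": joint angles; "qd": joint speeds; "effort": joint torques, N m; "position": TCP position; "ee_rot": TCP orientation; "contact_force": force on the tool from outside, world axes, zero at the start; "moment": the same for the moment, N m; "width": finger opening in m; "gripper_force": force on a finger pad.
Only numpy, scipy, OpenCV 4.12 (cv2) and the standard library are available. Lean on these libraries where they do the work, as an engineer would, in place of code of your own. Each camera call takes 0.05 s, during which the arm holds its last target. There are 200 camera calls.

TASK

Put the white and the blue canister on the rack's lower shelf to make one neat row with the red one: red against the fixed left end plate, white next, blue last, all upright, squared up and pushed back against the rail. Then slide the blue fence up by its handle until it is snug and the row has no gaps, without crushing it. Do not tip a canister, and leave the other kitchen things where they are.

Things in the scene. Friction and masses are not known exactly. Their poses are not given: they have to be found in the camera images.
- rack: Fixed steel rack. Origin on the work surface under the row's place; x to the rack's back, y left as seen from the robot, z up. In its frame, mm: lower shelf top z=30, x -50..50, y -195..160; back rail on it, front face x=31, top z=55; rear posts 12 mm thick at x=55, y=-190 and 155; the front is open above the shelf. Load it from the front, tool leaning 28 to 45 deg (fingers forward and down).
- end_plate (a point): Foot of the fixed end plate at the left of the lower shelf, on the inner face that the row starts from: rack frame (-10, 145, 30) mm. The plate spans x -50..30, top z=95. Axes as the rack's.
- top_edge (a point): Middle of the front lower edge of the wire top shelf, rack frame (-40, -17, 285) mm. The top shelf covers x -40..80 and the whole width, 8 mm thick, straight above the row's place, so a tool held vertical cannot get in there. Coffee pot and tea glasses stand on it.
- fence (a joint): Blue sliding fence at the right of the lower shelf, m: 0 = fully right, grows as it slides left (rack +y), up to 0.145. Inner face at rack y = -0.165 + joint; 8 mm thick, x -50..30 mm, top z=97 mm. Stays where left (2 N friction, plus that of the canisters it pushes: up to about 10 N in all before the row is tight). Reads 0.130 when the row is tight against the end plate.
- fence_grip (a point): Grip point of the fence, in its black upright handle, 80 mm above the work surface, 110 mm in front of the rack's origin, 4 mm right of the fence's inner face, clear of the top shelf. Handle 14 mm thick (rack y), 26 mm deep (rack x), z 36..98 mm, joined to the fence by a low bar. Axes as the rack's.
- canister_red: Red enamel canister, 60 x 60 mm, straight walls 86 mm high, flat lid with a steel knob (18 mm dia) up to 98 mm; 0.14 to 0.28 kg. Origin: centre of underside; z up; -x is the front, with a small flat latch that does not obstruct. Starts on the lower shelf, squared up, near the back rail, 1 to 15 mm from the end plate.
- canister_white: White enamel canister, 60 x 60 mm, straight walls 86 mm high, flat lid with a steel knob (18 mm dia) up to 98 mm; 0.14 to 0.28 kg. Origin: centre of underside; z up; -x is the front, with a small flat latch that does not obstruct. Starts on the work surface, left or right of the rack's front, turned by up to 15 deg.
- canister_blue: Blue enamel canister, 60 x 60 mm, straight walls 86 mm high, flat lid with a steel knob (18 mm dia) up to 98 mm; 0.14 to 0.28 kg. Origin: centre of underside; z up; -x is the front, with a small flat latch that does not obstruct. Starts on the work surface, left or right of the rack's front, turned by up to 15 deg.
- coffee_pot: Aluminium coffee pot, 135 mm high, 84 mm across with handle and spout more, on the rack's top shelf. Origin: centre of underside. Leave alone.
- tea_glass0: Tulip tea glass, 60 mm dia, 85 mm high, on the top shelf. Origin: centre of underside. Leave alone.
- tea_glass1: A second such tea glass on the top shelf. Leave alone.
- spoon_rest: Wooden spoon rest, 85 x 110 x 18 mm, lying on the work surface between robot and rack. Origin: centre of underside. Leave alone.
- scoop: Orange plastic scoop, about 150 x 55 x 35 mm, lying on the work surface between robot and rack. Origin: under it, near the middle. Leave alone.
- jar: Lidded jar, 70 mm dia, 110 mm high, on the work surface at the right. Origin: centre of underside. Leave alone.
There are look-alikes about, which are no part of the job. There is more than one size of the canister_blue; the one meant has the size given above.

How it is judged:
By the outcome, as a careful person would: the job done as asked, in the order asked, and still so for the second after the job is handed in, with the robot touching nothing.
It also fails if it takes over 72 s, if anything falls off the work surface, if the arm or the gripper's body presses on something with over 40 N, if the wrist force passes 120 N, or if a joint passes its speed limit or range.

## Working session

There is one attempt and no reset: what is moved stays moved. The work goes in short steps, Python scripts to look and compute and a tool call to move; the robot and the scene stay as the last step left them, time stands still between calls to the robot, and variables do not carry over. Pictures are saved under pics/ and viewed, at most 10 in all, crops included, and the job is handed in when it is done.

Besides the shell and the picture viewer there is one more tool, called after "Request:" as name(argument=value, ...), one argument or row to a line, values as JSON. send_rows: Moves the arm, as the interface text tells. Its arguments: {"type":"object","properties":{"increments":{"type":"array"},"newtons":{"type":"number"}},"required":["increments"]}

```bash
mkdir -p pics; ls
python3 - <<'E'
from rig import get_state, optics
import cv2,pickle
d={}
for n in ("scene","side"):
    r=optics.get_image(n); d[n]=r; print(n,r["K"].tolist() if hasattr(r["K"],'tolist') else r["K"],r["k1"],r["rvec"],r["tvec"])
    cv2.imwrite(f"pics/{n}0.png",cv2.resize(r["pixels"],(800,600),interpolation=cv2.INTER_CUBIC))
pickle.dump(d,open("cam0.pkl","wb"))
print(get_state())
E
```

```text
pics
scene [[381.8494211538072, 0.0, 250.13375218174338], [0.0, 381.8494211538072, 189.10449274989296], [0.0, 0.0, 1.0]] -0.09992342502114082 [ 1.69913574  2.05172038 -0.68810888] [ 0.08503083 -0.33757475  1.44955086]
side [[365.5259814407472, 0.0, 254.35373340452563], [0.0, 365.5259814407472, 184.35850333004367], [0.0, 0.0, 1.0]] -0.09250146369327215 [ 0.62997899 -2.5851593   1.23546653] [0.51621646 0.3222286  1.02201811]
{'clock': 0.1, 'qpos': array([-1.28000216e+00,  2.76549696e-01,  1.50600951e+00, -5.76992378e-06,
        1.36067282e+00, -1.20992644e-01]), 'qd': array([-0.00080587, -0.00069044, -0.00420898, -0.00226429,  0.00183489,
        0.00241857]), 'effort': array([ 2.01228147e-03, -4.17696404e+01, -2.46405923e+01, -1.89210305e-04,
        5.94145444e-03,  3.22518737e-06]), 'position': array([ 0.2300063 , -0.52649098,  0.23051478]), 'ee_rot': array([-8.16490018e-04,  9.78878274e-01,  2.04442298e-01, -7.23188734e-05]), 'contact_force': array([-0.68209203,  0.04923809,  0.49287496]), 'moment': array([-0.00174849, -0.01304739,  0.01192611]), 'gripper_force': 0.0, 'width': 0.08530156711459713}
```

View pics/scene0.png

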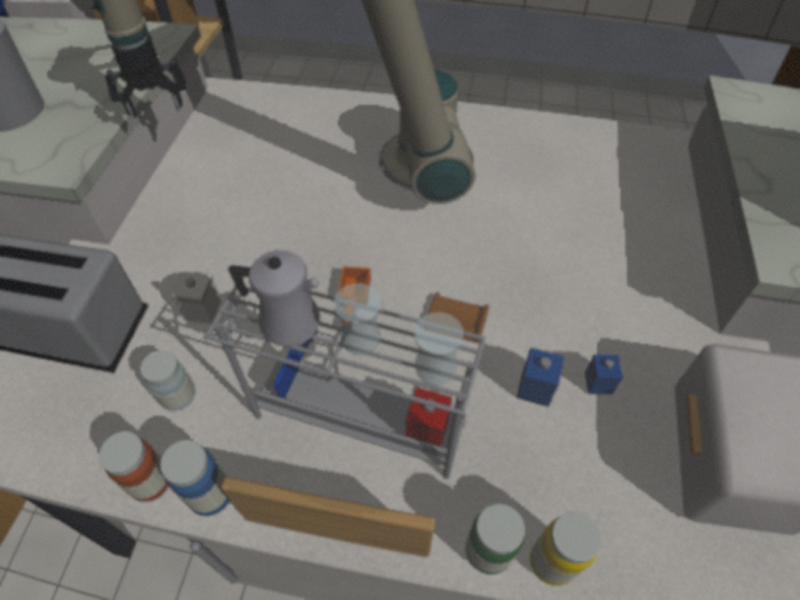

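View pics/side0.png

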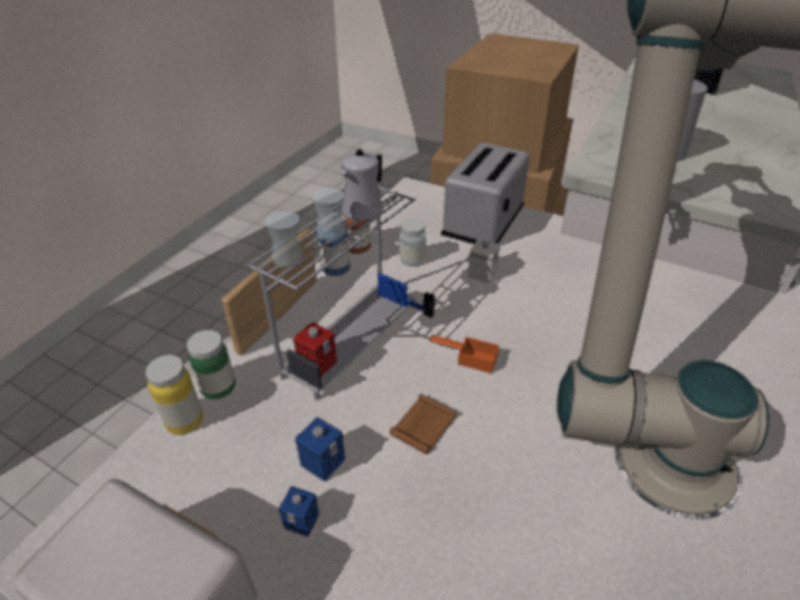

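The scene view (from behind the rack) shows the white canister at about (197,300), in shadow. The larger blue canister is at (540,378), red at (430,415), and the fence at (290,370). In the side view blue is at (321,450), white at (482,262) and the fence handle at (428,303). I'll take enlarged crops next.

Run:
```python
import cv2,pickle
d=pickle.load(open("cam0.pkl","rb"))
def crop(n,x,y,w,h,s,f):
    c=cv2.resize(d[n]["pixels"][y:y+h,x:x+w],None,fx=s,fy=s,interpolation=cv2.INTER_CUBIC)
    c=cv2.convertScaleAbs(c,alpha=1.3,beta=15)
    for u in range((x+19)//20*20,x+w,20):
        cv2.putText(c,str(u),(int((u-x)*s),9),0,.33,(0,255,255),1); cv2.line(c,(int((u-x)*s),10),(int((u-x)*s),16),(0,255,255),1)
    for v in range((y+19)//20*20,y+h,20):
        cv2.putText(c,str(v),(0,int((v-y)*s)+4),0,.33,(0,255,255),1); cv2.line(c,(24,int((v-y)*s)),(30,int((v-y)*s)),(0,255,255),1)
    cv2.imwrite(f,c)
crop("scene",95,160,265,150,3,"pics/sc_rack.png")
crop("side",150,110,185,200,3,"pics/sd_rack.png")
```

```text
(no output)
```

View pics/sc_rack.png

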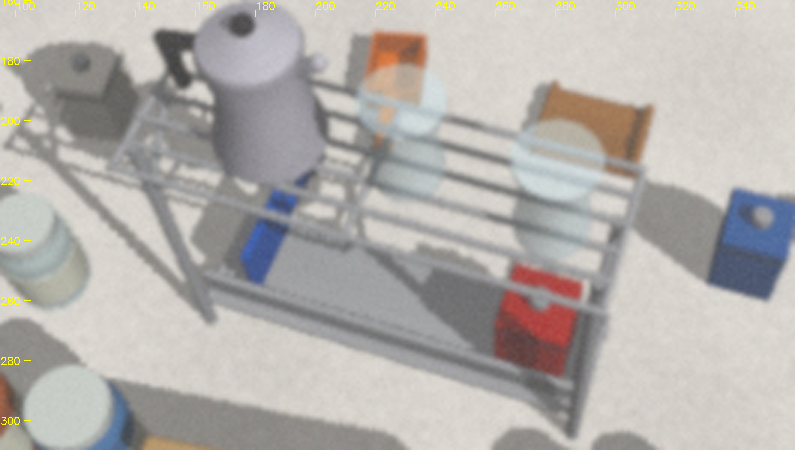

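View pics/sd_rack.png

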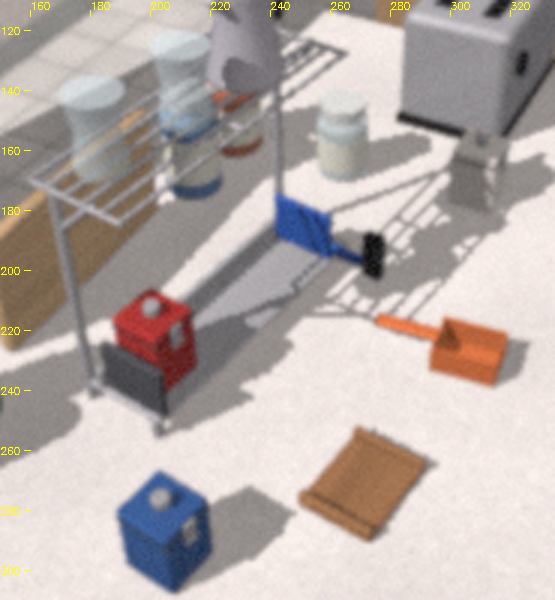

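In the scene crop the rear post feet are at (165,266) and (286,305) native. The knobs are at red (275,259), blue (349,232) and white (122,181). In the side crop the end plate top corners are at (184,224) and (205,238), the handle top at (274,188), and the fence top corners at (242,175) and (260,183).

```bash
cat > h.py <<'E'
import numpy as np,cv2,pickle
from scipy.optimize import least_squares
from scipy.spatial.transform import Rotation as R
def proj(c,P):
    p,_=cv2.projectPoints(np.array(P,float).reshape(-1,1,3),np.array(c["rvec"],float),np.array(c["tvec"],float),np.array(c["K"]),np.array([c["k1"],0,0,0.]))
    return p.reshape(-1,2)
def rz(p,P):  # (x,y,yaw) planar pose
    P=np.array(P,float); c,s=np.cos(p[2]),np.sin(p[2])
    return np.c_[p[0]+c*P[:,0]-s*P[:,1],p[1]+s*P[:,0]+c*P[:,1],P[:,2]]
E
python3 - <<'E'
from h import *
d=pickle.load(open("cam0.pkl","rb")); S,D=d["scene"],d["side"]
def fr(p):
    A=rz(p,np.array([[55,-190,0],[55,155,0]])/1e3)-[[0,0,0],[0,0,0]]
    f=p[3]
    B=rz(p,np.array([[30,149,95],[-50,149,95],[-110,-169+f,98],[30,-169+f,97],[-50,-169+f,97],[55,155,0]])/1e3) if 0 else rz(p,np.array([[.03,.149,.095],[-.05,.149,.095],[-.11,-.169+f,.098],[.03,-.169+f,.097],[-.05,-.169+f,.097],[.055,.155,0]]))
    return np.r_[(proj(S,A)-[[165,266],[286,305]]).ravel(),(proj(D,B)-[[184.3,224.3],[205.3,237.7],[274.3,187.7],[242.3,175.3],[260,183.3],[181.7,240]]).ravel()]
r=least_squares(fr,[.6,0,0,0],loss="soft_l1"); print("rack",r.x.round(4)); print(r.fun.round(1) if 0 else fr(r.x).round(1))
# knob triangulation
for n,a,b in (("blue",(349,231.7),(203.3,275)),("white",(122.3,180.7),(310,155)),("red",(275.3,259),(200.3,212))):
    q=least_squares(lambda X:np.r_[proj(S,X)[0]-a,proj(D,X)[0]-b],[.6,0,.09]); print(n,q.x.round(4),q.fun.round(1))
h=.03
def fc(p,pts):
    return np.concatenate([(proj(c,rz(p,[P]))[0]-uv) for c,P,uv in pts])
blue=[(D,[h,h,.086],(203.3,267.3)),(D,[h,h,.086],(203.3,267.3))]
# side camera corner assignment by angle: try yaw starts
for n,x0,obs in (("blue",None,[(D,.086,(203.3,267.3)),(D,.086,(189.7,281.7)),(D,.086,(220.3,277.7)),(D,0,(208.3,307.3)),(D,0,(192.3,295.7)),(D,0,(220.3,294))]),
                 ("white",None,[(S,.086,(115,190.7)),(S,.086,(131,192.7)),(S,.086,(135,178.3)),(D,.086,(301,160)),(D,.086,(319.3,156.7)),(D,0,(311.7,180.7))])):
    k={"blue":((349,231.7),(203.3,275)),"white":((122.3,180.7),(310,155))}[n]
    def f(p):
        o=[proj(S,[p[0],p[1],.093])[0]-k[0],proj(D,[p[0],p[1],.093])[0]-k[1]]
        for c,z,uv in obs:
            C=proj(c,rz(p,[[sx*h,sy*h,z] for sx in(1,-1) for sy in(1,-1)]))-uv
            o.append(C[np.argmin((C**2).sum(1))])
        return np.concatenate(o)
    q0=least_squares(lambda X:np.r_[proj(S,X)[0]-k[0],proj(D,X)[0]-k[1]],[.6,0,.09]).x
    best=min((least_squares(f,[q0[0],q0[1],y],loss="soft_l1") for y in np.linspace(-.7,.7,15)),key=lambda r:r.cost)
    print(n,best.x.round(4),np.degrees(best.x[2]).round(1),f(best.x).round(1))
E
```

```text
rack [ 0.6962  0.0107 -0.1224  0.0196]
[ 0.5 -0.7 -0.  -2.6  0.2 -0.8 -1.1 -3.5  0.1  0.5 -1.  -0.8 -0.2 -1.
 -0.4  2. ]
blue [0.5848 0.2926 0.095 ] [-0.3 -0.3 -0.4  0.2]
white [ 0.5328 -0.3652  0.097 ] [-0.4 -0.7 -0.7  0.8]
red [0.7111 0.1147 0.123 ] [-0.3 -0.3 -0.5  0.3]
blue [ 0.5819  0.2926 -0.1482] -8.5 [-0.4 -0.9  0.5  1.1 -0.1 -2.  -1.4 -2.1 -0.5 -2.  -0.4  1.7 -0.3  2.3
  1.5  0.2]
white [ 0.5337 -0.364   0.1036] 5.9 [ 0.2  0.4 -1.1  1.7 -4.5 -0.6 -0.9 -1.3  0.6 -3.1 -1.9  0.8 -1.2 -0.9
  0.5  1.2]
```

```bash
cat >> h.py <<'E'
RACK=np.array([.6962,.0107,-.1224])
def rack(x,y,z): return rz(RACK,[[x/1e3,y/1e3,z/1e3]])[0]
def Rt(yaw,tilt):
    t=np.radians(tilt); z=np.array([np.sin(t)*np.cos(yaw),np.sin(t)*np.sin(yaw),-np.cos(t)]); y=np.array([np.sin(yaw),-np.cos(yaw),0])
    return np.c_[np.cross(y,z),y,z]
def go(g,yaw,tilt,back=0,name=""):
    from rig import get_state
    s=get_state(); q=s["ee_rot"]; Rc=R.from_quat([q[1],q[2],q[3],q[0]])
    Rn=Rt(yaw,tilt); t=np.array(g)+Rn[:,2]*(.019-back)
    print(name,"lin",(t-s["position"]).round(4).tolist(),"rot",(R.from_matrix(Rn)*Rc.inv()).as_rotvec().round(4).tolist(),"tcp",t.round(3))
E
python3 - <<'E'
from h import *
W=(.5337,-.364,.055)
go(W,.1036,35,.12,"pre")
d=pickle.load(open("cam0.pkl","rb")); S,D=d["scene"],d["side"]
q=least_squares(lambda X:np.r_[proj(S,[X[0],X[1],.11])[0]-(103,234),proj(D,[X[0],X[1],.11])[0]-(263.5,144)],[.6,-.3]);print("jar",q.x,q.fun)
E
```

```text
pre lin [0.2461, 0.1565, -0.0928] rot [0.1547, -0.5932, -0.299] tcp [ 0.476 -0.37   0.138]
jar [ 0.71917862 -0.33912834] [-0.14058555 -0.38370029 -0.49732965  0.14273093]
```

Request:
send_rows(
  increments=[
    {"gripper": -1, "linear": [0.04, 0.03, 0], "delta_rot": [0.03, -0.12, -0.06]},
    {"gripper": -1, "linear": [0.08, 0.05, 0], "delta_rot": [0.06, -0.23, -0.12]},
    {"gripper": -1, "linear": [0.12, 0.08, -0.02], "delta_rot": [0.09, -0.35, -0.18]},
    {"gripper": -1, "linear": [0.16, 0.1, -0.04], "delta_rot": [0.12, -0.47, -0.24]},
    {"gripper": -1, "linear": [0.2, 0.13, -0.06], "delta_rot": [0.155, -0.593, -0.299]},
    {"gripper": -1, "linear": [0.246, 0.156, -0.093], "delta_rot": [0.155, -0.593, -0.299]},
    {"gripper": -1, "linear": [0.246, 0.156, -0.093], "delta_rot": [0.155, -0.593, -0.299]},
    {"gripper": -1, "linear": [0.246, 0.156, -0.093], "delta_rot": [0.155, -0.593, -0.299]},
  ],
)

```text
clock: 0.9
position: [0.4765, -0.3676, 0.136]
ee_rot: [-0.018, 0.953, 0.05, 0.299]
contact_force: [-0.6, -0.5, -0.3]
width: 0.0852
gripper_force: 0.0
```

```bash
cat >> h.py <<'E'
def wcam():
    from rig import get_state,optics
    s=get_state(); w=optics.get_image("wrist"); q=s["ee_rot"]
    T=np.eye(4); T[:3,:3]=R.from_quat([q[1],q[2],q[3],q[0]]).as_matrix(); T[:3,3]=s["position"]
    C=np.linalg.inv(T@np.array(w["T_tool_cam"])); w["rvec"]=R.from_matrix(C[:3,:3]).as_rotvec(); w["tvec"]=C[:3,3]
    return w
def drawbox(im,c,p,z0=0,col=(0,255,0)):
    for z in (z0,z0+.086):
        P=proj(c,rz(p,[[a*.03,b*.03,z] for a,b in((1,1),(1,-1),(-1,-1),(-1,1))]))
        cv2.polylines(im,[P.round().astype(int).reshape(-1,1,2)],True,col,1)
E
python3 - <<'E'
from h import *
w=wcam(); im=w["pixels"].copy(); drawbox(im,w,[.5337,-.364,.1036])
cv2.imwrite("pics/w1.png",im); go((.5337,-.364,.055),.1036,35,0,"grasp")
E
```

```text
grasp lin [0.0682, 0.0067, -0.0978] rot [-0.0008, -0.0016, -0.0012] tcp [ 0.545 -0.363  0.039]
```

View pics/w1.png

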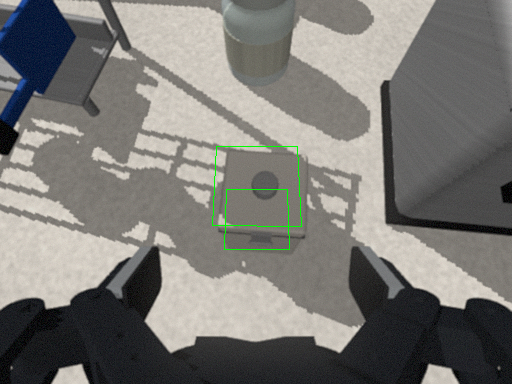

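The wrist view shows the white canister, with knob at (265,185) and top corners at (224,150), (304,154) and (307,236). That puts it about 4 mm right of and 4 mm nearer than the estimate, with slightly less yaw. I'll grasp with that correction.

Request:
send_rows(
  increments=[
    {"gripper": -1, "linear": [0.0, 0.002, 0.0], "delta_rot": [0, 0, -0.03]},
    {"gripper": -1, "linear": [0.022, 0.002, -0.033], "delta_rot": [0, 0, -0.03]},
    {"gripper": -1, "linear": [0.043, 0.002, -0.066], "delta_rot": [0, 0, -0.03]},
    {"gripper": -1, "linear": [0.064, 0.002, -0.097], "delta_rot": [0, 0, -0.03]},
    {"gripper": -1, "linear": [0.064, 0.002, -0.097], "delta_rot": [0, 0, -0.03]},
    {"gripper": 1, "linear": [0.064, 0.002, -0.097], "delta_rot": [0, 0, -0.03]},
    {"gripper": 1, "linear": [0.064, 0.002, -0.097], "delta_rot": [0, 0, -0.03]},
    {"gripper": 1, "linear": [0.064, 0.002, -0.097], "delta_rot": [0, 0, -0.03]},
  ],
  newtons=40,
)

```text
clock: 1.75
position: [0.5397, -0.3702, 0.0431]
ee_rot: [-0.009, 0.953, 0.035, 0.301]
contact_force: [0.0, -0.3, 0.1]
width: 0.0593
gripper_force: 41.6
```

Request:
send_rows(
  increments=[
    {"gripper": 1, "linear": [0, 0, 0], "delta_rot": [0, 0, 0]},
    {"gripper": 1, "linear": [0, 0, 0], "delta_rot": [0, 0, 0]},
    {"gripper": 1, "linear": [0, 0, 0], "delta_rot": [0, 0, 0]},
    {"gripper": 1, "linear": [0, 0, 0], "delta_rot": [0, 0, 0]},
  ],
)

```text
clock: 2.15
position: [0.5398, -0.3702, 0.0431]
ee_rot: [-0.009, 0.953, 0.035, 0.301]
contact_force: [-5.8, 0.4, 7.8]
width: 0.0597
gripper_force: 42.4
```

```bash
cat >> h.py <<'E'
def info():
    from rig import get_state
    s=get_state(); q=s["ee_rot"]; M=R.from_quat([q[1],q[2],q[3],q[0]]).as_matrix()
    d=np.array(s["position"])-[RACK[0],RACK[1],0]; c,n=np.cos(RACK[2]),np.sin(RACK[2])
    print("rack-frame tcp mm",(1e3*np.array([c*d[0]+n*d[1],-n*d[0]+c*d[1],d[2]])).round(1),"yaw",np.arctan2(M[0,1],-M[1,1]).round(4),"tilt",np.degrees(np.arccos(-M[2,2])).round(1))
def tcp(x,y,z,tilt=35,name=""):   # target TCP in rack frame mm, yaw = rack
    from rig import get_state
    s=get_state(); q=s["ee_rot"]; Rc=R.from_quat([q[1],q[2],q[3],q[0]])
    print(name,"lin",(rack(x,y,z)-s["position"]).round(4).tolist(),"rot",(R.from_matrix(Rt(RACK[2],tilt))*Rc.inv()).as_rotvec().round(4).tolist())
E
python3 - <<'E'
from h import *
info(); tcp(-140,18,43+95,name="front")
E
```

```text
rack-frame tcp mm [-108.7 -397.1   43.1] yaw 0.0717 tilt 35.1
front lin [0.0196, 0.4158, 0.0949] rot [0.0042, 0.0008, -0.1941]
```

Request:
send_rows(
  increments=[
    {"gripper": 1, "linear": [0, 0, 0.03], "delta_rot": [0, 0, 0]},
    {"gripper": 1, "linear": [0, 0, 0.07], "delta_rot": [0, 0, 0]},
    {"gripper": 1, "linear": [-0.02, 0.02, 0.11], "delta_rot": [0, 0, -0.02]},
    {"gripper": 1, "linear": [-0.02, 0.05, 0.13], "delta_rot": [0, 0, -0.05]},
    {"gripper": 1, "linear": [-0.02, 0.09, 0.13], "delta_rot": [0, 0, -0.08]},
    {"gripper": 1, "linear": [-0.02, 0.13, 0.13], "delta_rot": [0, 0, -0.12]},
    {"gripper": 1, "linear": [-0.01, 0.17, 0.13], "delta_rot": [0, 0, -0.16]},
    {"gripper": 1, "linear": [-0.01, 0.21, 0.13], "delta_rot": [0, 0, -0.194]},
  ],
)

```text
clock: 2.95
position: [0.5299, -0.1576, 0.172]
ee_rot: [0.019, 0.952, -0.059, 0.301]
contact_force: [0.2, 0.7, -1.7]
width: 0.0597
gripper_force: 43.2
```

Request:
send_rows(
  increments=[
    {"gripper": 1, "linear": [0, 0.04, 0], "delta_rot": [0, 0, 0]},
    {"gripper": 1, "linear": [0.01, 0.08, 0], "delta_rot": [0, 0, 0]},
    {"gripper": 1, "linear": [0.02, 0.12, 0], "delta_rot": [0, 0, 0]},
    {"gripper": 1, "linear": [0.03, 0.16, 0], "delta_rot": [0, 0, 0]},
    {"gripper": 1, "linear": [0.03, 0.19, 0], "delta_rot": [0, 0, 0]},
    {"gripper": 1, "linear": [0.03, 0.206, -0.035], "delta_rot": [0, 0, 0]},
    {"gripper": 1, "linear": [0.03, 0.206, -0.035], "delta_rot": [0, 0, 0]},
    {"gripper": 1, "linear": [0.03, 0.206, -0.035], "delta_rot": [0, 0, 0]},
  ],
)

```text
clock: 3.75
position: [0.5575, 0.0484, 0.1338]
ee_rot: [0.019, 0.953, -0.056, 0.297]
contact_force: [-0.8, -0.2, -2.0]
width: 0.0594
gripper_force: 43.2
```

Run:
```python
from h import *
info(); tcp(-60,18,83,name="mid"); tcp(12,18,78,name="in")
w=wcam(); im=w["pixels"].copy()
# rack points overlay: end plate foot, rail ends, red guess
for p in ((-50,145,30),(30,145,30),(-50,145,95),(31,145,55),(31,-160,55),(-40,-17,285),(-50,-145,97),(30,-145,97),(-50,-100,30)):
    u=proj(w,rack(*p))[0]; print(p,u.round()); cv2.circle(im,tuple(int(v) for v in u.round()),3,(0,255,0),1)
drawbox(im,w,[*rack(1,105,0)[:2],RACK[2]],.03)
cv2.imwrite("pics/w2.png",im)
```

```text
rack-frame tcp mm [-142.2   20.5  133.8] yaw -0.1186 tilt 34.6
mid lin [0.0813, -0.0125, -0.0508] rot [0.0017, -0.0065, -0.0038]
in lin [0.1528, -0.0213, -0.0558] rot [0.0017, -0.0065, -0.0038]
(-50, 145, 30) [116. 170.]
(30, 145, 30) [128.  96.]
(-50, 145, 95) [ 79. 132.]
(31, 145, 55) [118.  78.]
(31, -160, 55) [448.  81.]
(-40, -17, 285) [ 433. -374.]
(-50, -145, 97) [485. 133.]
(30, -145, 97) [460.  46.]
(-50, -100, 30) [387. 171.]
```

View pics/w2.png

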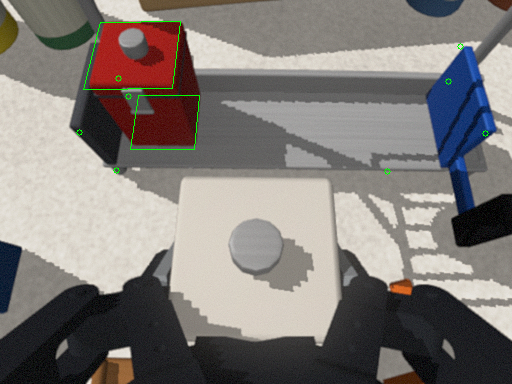

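The wrist view fits the rack and red overlays to about 2 mm. White is held square, with its knob at (256,245). Before going in I'll check the camera's clearance to the top shelf.

Run:
```python
from h import *
w=wcam(); T=np.array(w["T_tool_cam"]); print(T[:3,3].round(3))
for t in (35,40): 
  M=Rt(0,t); print(t,(np.array([12,18,78])+1e3*M@T[:3,3]).round(0))
```

```text
[ 0.068  0.001 -0.142]
35 [-14.  17. 233.]
40 [-28.  17. 231.]
```

Run:
```python
from h import *
tcp(-70,16,90,name="mid"); tcp(0,16,80,name="in"); tcp(0,16,74,name="low")
```

```text
mid lin [0.069, -0.0119, -0.0463] rot [0.0012, -0.0015, -0.0014]
in lin [0.1385, -0.0204, -0.0563] rot [0.0012, -0.0015, -0.0014]
low lin [0.1385, -0.0204, -0.0623] rot [0.0012, -0.0015, -0.0014]
```

Request:
send_rows(
  increments=[
    {"gripper": 1, "linear": [0.03, -0.008, -0.02], "delta_rot": [0, 0, 0]},
    {"gripper": 1, "linear": [0.06, -0.012, -0.042], "delta_rot": [0, 0, 0]},
    {"gripper": 1, "linear": [0.08, -0.014, -0.05], "delta_rot": [0, 0, 0]},
    {"gripper": 1, "linear": [0.1, -0.016, -0.052], "delta_rot": [0, 0, 0]},
    {"gripper": 1, "linear": [0.12, -0.018, -0.053], "delta_rot": [0, 0, 0]},
    {"gripper": 1, "linear": [0.134, -0.02, -0.054], "delta_rot": [0, 0, 0]},
    {"gripper": 1, "linear": [0.138, -0.02, -0.056], "delta_rot": [0, 0, 0]},
    {"gripper": 1, "linear": [0.138, -0.02, -0.056], "delta_rot": [0, 0, 0]},
  ],
)

```text
clock: 4.65
position: [0.6985, 0.0257, 0.0807]
ee_rot: [0.019, 0.952, -0.059, 0.3]
contact_force: [0.6, -0.0, -1.1]
width: 0.0596
gripper_force: 43.1
```

Request:
send_rows(
  increments=[
    {"gripper": 1, "linear": [0, 0, -0.002], "delta_rot": [0, 0, 0]},
    {"gripper": 1, "linear": [0, 0, -0.004], "delta_rot": [0, 0, 0]},
    {"gripper": 1, "linear": [0, 0, -0.005], "delta_rot": [0, 0, 0]},
    {"gripper": 1, "linear": [0, 0, -0.005], "delta_rot": [0, 0, 0]},
  ],
)

```text
clock: 5.05
position: [0.6975, 0.0272, 0.075]
ee_rot: [0.019, 0.952, -0.057, 0.3]
contact_force: [-0.1, -0.4, -2.2]
width: 0.0599
gripper_force: 43.1
```

Run:
```python
from h import *
info()
```

```text
rack-frame tcp mm [-0.7 16.5 75. ] yaw -0.121 tilt 34.9
```

Now a small push toward the rail, then down to the shelf.

Request:
send_rows(
  increments=[
    {"gripper": 1, "linear": [0.004, 0, -0.001], "delta_rot": [0, 0, 0]},
    {"gripper": 1, "linear": [0.008, -0.001, -0.001], "delta_rot": [0, 0, 0]},
    {"gripper": 1, "linear": [0.008, -0.001, -0.002], "delta_rot": [0, 0, 0]},
    {"gripper": 1, "linear": [0.008, -0.001, -0.002], "delta_rot": [0, 0, 0]},
  ],
)

```text
clock: 5.45
position: [0.7071, 0.0259, 0.0763]
ee_rot: [0.019, 0.951, -0.058, 0.302]
contact_force: [-10.8, -2.7, 12.3]
width: 0.0597
gripper_force: 48.8
```

Request:
send_rows(
  increments=[
    {"gripper": 1, "linear": [0, 0, 0.0015], "delta_rot": [0, 0, 0]},
    {"gripper": 1, "linear": [0.002, 0, 0.0015], "delta_rot": [0, 0, 0]},
    {"gripper": 1, "linear": [0.002, 0, 0.0015], "delta_rot": [0, 0, 0]},
  ],
)

```text
clock: 5.75
position: [0.7076, 0.0258, 0.0766]
ee_rot: [0.019, 0.952, -0.057, 0.301]
contact_force: [-12.7, -2.9, 12.5]
width: 0.0597
gripper_force: 49.0
```

Run:
```python
from h import *
info()
```

```text
rack-frame tcp mm [ 9.5 16.4 76.6] yaw -0.1212 tilt 35.1
```

Request:
send_rows(
  increments=[
    {"gripper": 1, "linear": [-0.003, 0, 0], "delta_rot": [0, 0, 0]},
    {"gripper": 1, "linear": [-0.003, 0, 0], "delta_rot": [0, 0, 0]},
    {"gripper": 1, "linear": [-0.003, 0, 0], "delta_rot": [0, 0, 0]},
  ],
)

```text
clock: 6.05
position: [0.7055, 0.026, 0.0758]
ee_rot: [0.019, 0.952, -0.058, 0.301]
contact_force: [-5.7, -1.8, 6.0]
width: 0.0595
gripper_force: 46.7
```

Request:
send_rows(
  increments=[
    {"gripper": 1, "linear": [0, 0, -0.002], "delta_rot": [0, 0, 0]},
    {"gripper": 1, "linear": [0, 0, -0.002], "delta_rot": [0, 0, 0]},
    {"gripper": 1, "linear": [0, 0, -0.002], "delta_rot": [0, 0, 0]},
  ],
)

```text
clock: 6.35
position: [0.7064, 0.0259, 0.0757]
ee_rot: [0.019, 0.951, -0.058, 0.302]
contact_force: [-10.3, -4.0, 13.4]
width: 0.0597
gripper_force: 49.1
```

Request:
send_rows(
  increments=[
    {"gripper": 1, "linear": [0, 0, 0.002], "delta_rot": [0, 0, 0]},
    {"gripper": -0.65, "linear": [0, 0, 0.002], "delta_rot": [0, 0, 0]},
    {"gripper": -0.65, "linear": [0, 0, 0.002], "delta_rot": [0, 0, 0]},
    {"gripper": -0.65, "linear": [0, 0, 0.002], "delta_rot": [0, 0, 0]},
    {"gripper": -0.65, "linear": [0, 0, 0.002], "delta_rot": [0, 0, 0]},
  ],
)

```text
clock: 6.85
position: [0.7059, 0.0256, 0.0757]
ee_rot: [0.019, 0.952, -0.058, 0.301]
contact_force: [-5.4, -3.9, 6.4]
width: 0.0709
gripper_force: 4.5
```

Run:
```python
from h import *
from rig import optics
info()
w=wcam(); im=w["pixels"].copy(); drawbox(im,w,[*rack(1,16,0)[:2],RACK[2]],.03)
d=optics.get_image("side"); sd=d["pixels"].copy(); sd=cv2.resize(sd[170:262,165:265],None,fx=4,fy=4,interpolation=cv2.INTER_CUBIC)
c=np.zeros((384,800,3),np.uint8); c[:,:400]=cv2.resize(im,(400,300))[0:300].copy().repeat(1,0) if 0 else 0
c[:300,:400]=cv2.resize(im,(400,300)); c[:368,400:]=sd; cv2.imwrite("pics/m3.png",c)
```

```text
rack-frame tcp mm [ 7.8 16.  75.7] yaw -0.1216 tilt 35.1
```

View pics/m3.png

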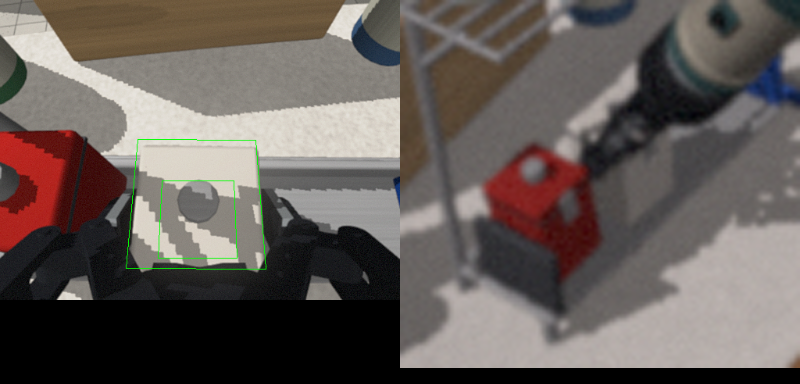

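White stands upright and squared on the shelf about 2–3 mm off the rail, and the fingers clear red. The residual force lies along the tool axis, so the gripper palm is touching the lid edge. I'll retreat along the tool axis, then nudge white's front with closed fingers.

Request:
send_rows(
  increments=[
    {"gripper": -0.65, "linear": [-0.006, 0.001, 0.008], "delta_rot": [0, 0, 0]},
    {"gripper": -0.65, "linear": [-0.017, 0.002, 0.025], "delta_rot": [0, 0, 0]},
    {"gripper": -0.65, "linear": [-0.034, 0.004, 0.049], "delta_rot": [0, 0, 0]},
    {"gripper": -0.65, "linear": [-0.052, 0.006, 0.074], "delta_rot": [0, 0, 0]},
    {"gripper": 0, "linear": [-0.08, 0.01, 0.07], "delta_rot": [0, 0, 0]},
    {"gripper": 1, "linear": [-0.1, 0.012, 0.04], "delta_rot": [0, 0, 0]},
    {"gripper": 1, "linear": [-0.1, 0.012, 0.0], "delta_rot": [0, 0, 0]},
    {"gripper": 1, "linear": [-0.1, 0.012, -0.015], "delta_rot": [0, 0, 0]},
  ],
)

```text
clock: 7.75
position: [0.6055, 0.0382, 0.0773]
ee_rot: [0.026, 0.953, -0.06, 0.297]
contact_force: [0.9, -1.3, 0.2]
width: 0.0123
gripper_force: 0.0
```

Run:
```python
from h import *
from rig import get_state
info(); s=get_state();print(s["contact_force"],s["width"]); tcp(-42,16,62)
```

```text
rack-frame tcp mm [-93.3  16.2  77.3] yaw -0.1304 tilt 34.7
[ 0.87140826 -1.32458818  0.15328159] 0.012329021282891667
 lin [0.0509, -0.0064, -0.0153] rot [0.0121, -0.0076, 0.008]
```

Request:
send_rows(
  increments=[
    {"gripper": 1, "linear": [0.02, -0.002, -0.012], "delta_rot": [0.012, -0.008, 0.008]},
    {"gripper": 1, "linear": [0.04, -0.005, -0.015], "delta_rot": [0.012, -0.008, 0.008]},
    {"gripper": 1, "linear": [0.052, -0.006, -0.015], "delta_rot": [0.012, -0.008, 0.008]},
    {"gripper": 1, "linear": [0.056, -0.007, -0.015], "delta_rot": [0.012, -0.008, 0.008]},
    {"gripper": 1, "linear": [0.059, -0.007, -0.015], "delta_rot": [0.012, -0.008, 0.008]},
    {"gripper": 1, "linear": [0.062, -0.008, -0.015], "delta_rot": [0.012, -0.008, 0.008]},
    {"gripper": 1, "linear": [0.064, -0.008, -0.015], "delta_rot": [0.012, -0.008, 0.008]},
  ],
)

```text
clock: 8.45
position: [0.665, 0.0304, 0.0619]
ee_rot: [0.019, 0.953, -0.058, 0.297]
contact_force: [-28.1, 7.3, 22.2]
width: -0.0001
gripper_force: 14.3
```

Run:
```python
from h import *
info()
```

```text
rack-frame tcp mm [-33.4  15.8  61.9] yaw -0.1226 tilt 34.7
```

Request:
send_rows(
  increments=[
    {"gripper": 1, "linear": [-0.03, 0.003, 0.0], "delta_rot": [0, 0, 0]},
    {"gripper": 1, "linear": [-0.07, 0.01, 0.03], "delta_rot": [0, 0, 0]},
    {"gripper": 0, "linear": [-0.11, 0.02, 0.07], "delta_rot": [0, 0, 0]},
    {"gripper": -1, "linear": [-0.13, 0.06, 0.11], "delta_rot": [0, 0, 0]},
    {"gripper": -1, "linear": [-0.14, 0.11, 0.12], "delta_rot": [0, 0, 0]},
    {"gripper": -1, "linear": [-0.14, 0.16, 0.11], "delta_rot": [0, 0, 0]},
    {"gripper": -1, "linear": [-0.14, 0.21, 0.1], "delta_rot": [0, 0, 0]},
    {"gripper": -1, "linear": [-0.14, 0.25, 0.09], "delta_rot": [0, 0, 0]},
  ],
)

```text
clock: 9.25
position: [0.5349, 0.268, 0.1653]
ee_rot: [0.014, 0.956, -0.048, 0.289]
contact_force: [0.2, 1.1, -1.1]
width: 0.0849
gripper_force: 0.0
```

Run:
```python
from h import *
d=pickle.load(open("cam0.pkl","rb")); S,D=d["scene"],d["side"]
q=least_squares(lambda X:np.r_[proj(S,X)[0]-(390,232),proj(D,X)[0]-(189.4,318.7)],[.6,.4,.07]);print("small blue knob",q.x,q.fun)
info()
w=wcam(); im=w["pixels"].copy(); drawbox(im,w,[.583,.2926,-.148])
cv2.imwrite("pics/w4.png",im); go((.583,.2926,.062),-.148,35,0,"grasp")
```

```text
small blue knob [0.55240745 0.40755976 0.07240368] [-0.20308611 -0.17397364 -0.22326945  0.10428346]
rack-frame tcp mm [-191.5  235.6  165.3] yaw -0.1006 tilt 33.6
grasp lin [0.0546, 0.0159, -0.1207] rot [-0.0144, -0.0179, -0.0504] tcp [0.594 0.291 0.046]
```

View pics/w4.png

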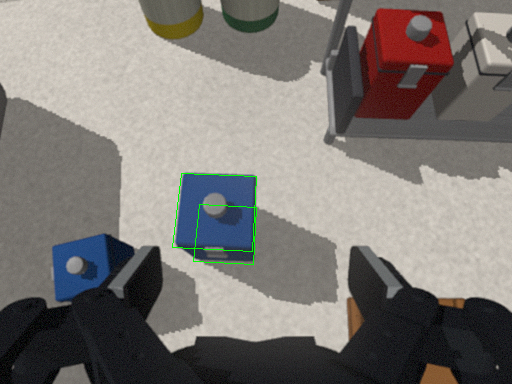

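The blue overlay fits to within 2 px at (215,210), and the small look-alike at (75,265) stays clear of the left finger. I'll grasp about 8 mm farther back along the tool than I did with white.

Request:
send_rows(
  increments=[
    {"gripper": -1, "linear": [-0.01, 0.018, 0.0], "delta_rot": [-0.014, -0.018, -0.05]},
    {"gripper": -1, "linear": [0.005, 0.018, -0.03], "delta_rot": [-0.014, -0.018, -0.05]},
    {"gripper": -1, "linear": [0.02, 0.017, -0.06], "delta_rot": [-0.014, -0.018, -0.05]},
    {"gripper": -1, "linear": [0.035, 0.017, -0.09], "delta_rot": [-0.014, -0.018, -0.05]},
    {"gripper": -1, "linear": [0.05, 0.016, -0.114], "delta_rot": [-0.014, -0.018, -0.05]},
    {"gripper": -1, "linear": [0.05, 0.016, -0.114], "delta_rot": [-0.014, -0.018, -0.05]},
    {"gripper": 1, "linear": [0.05, 0.016, -0.114], "delta_rot": [-0.014, -0.018, -0.05]},
    {"gripper": 1, "linear": [0.05, 0.016, -0.114], "delta_rot": [-0.014, -0.018, -0.05]},
  ],
)

```text
clock: 10.1
position: [0.6117, 0.2766, 0.0874]
ee_rot: [0.005, 0.961, -0.058, 0.271]
contact_force: [-1.6, 11.3, 21.1]
width: 0.0592
gripper_force: 10.1
```

Request:
send_rows(
  increments=[
    {"gripper": 1, "linear": [0, 0, 0], "delta_rot": [0, 0, 0]},
    {"gripper": 1, "linear": [0, 0, 0], "delta_rot": [0, 0, 0]},
    {"gripper": 1, "linear": [0, 0, 0], "delta_rot": [0, 0, 0]},
    {"gripper": 1, "linear": [0, 0, 0], "delta_rot": [0, 0, 0]},
  ],
)

```text
clock: 10.5
position: [0.6151, 0.279, 0.0933]
ee_rot: [0.003, 0.96, -0.057, 0.275]
contact_force: [-1.5, 8.8, 25.4]
width: 0.0121
gripper_force: 43.2
```

Run:
```python
from h import *
info(); tcp(-170,-70,160,name="front")
```

```text
rack-frame tcp mm [-113.3  256.4   93.3] yaw -0.1111 tilt 32.0
front lin [-0.0962, -0.317, 0.0667] rot [-0.0324, -0.0498, -0.012]
```

The tool stopped high and the fingers closed to 12 mm, so something blocked it. I'll look before moving.

Run:
```python
from h import *
from rig import optics,get_state
print(get_state()["qpos"].round(3))
w=wcam(); im=w["pixels"].copy(); drawbox(im,w,[.583,.2926,-.148])
sd=optics.get_image("side")["pixels"][240:352,150:275]
c=np.zeros((384,800,3),np.uint8)
c[:300,:400]=cv2.resize(im,(400,300)); c[:358,400:]=cv2.resize(sd,(400,358),interpolation=cv2.INTER_CUBIC); cv2.imwrite("pics/m5.png",c)
```

```text
[ 0.47   0.373  1.909 -0.666  0.455  2.704]
```

View pics/m5.png

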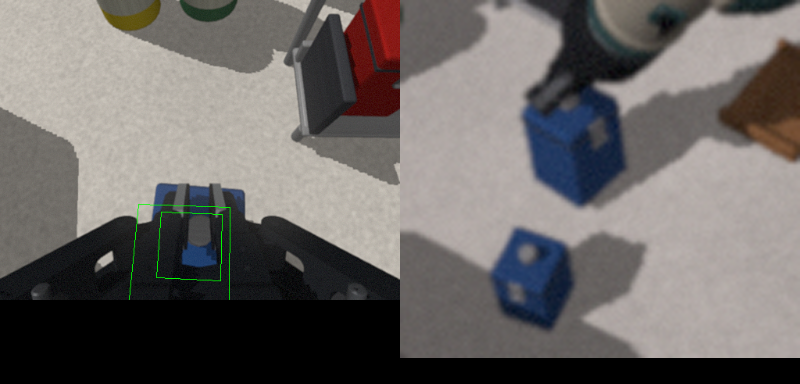

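q6 sits at its 2.7 limit, which blocked the descent. The fingers closed over the lid around the knob at about (200,228), and the canister is still upright. I'll open, lift, and take the equivalent half-turn so that q6 comes near -0.4.

Request:
send_rows(
  increments=[
    {"gripper": 0.4, "linear": [0, 0, 0], "delta_rot": [0, 0, 0]},
    {"gripper": 0.2, "linear": [0, 0, 0.005], "delta_rot": [0, 0, 0]},
    {"gripper": 0.2, "linear": [0, 0, 0.01], "delta_rot": [0, 0, 0]},
    {"gripper": 0.2, "linear": [-0.01, 0, 0.04], "delta_rot": [0, 0, 0]},
    {"gripper": 0.2, "linear": [-0.03, -0.01, 0.08], "delta_rot": [0, 0, 0]},
    {"gripper": 0.2, "linear": [-0.05, -0.02, 0.12], "delta_rot": [0, 0, 0]},
    {"gripper": -1, "linear": [-0.07, -0.03, 0.16], "delta_rot": [0, 0, 0]},
    {"gripper": -1, "linear": [-0.07, -0.03, 0.16], "delta_rot": [0, 0, 0]},
  ],
)

```text
clock: 11.4
position: [0.5355, 0.2393, 0.247]
ee_rot: [0.011, 0.962, -0.06, 0.267]
contact_force: [0.9, 0.3, 0.4]
width: 0.062
gripper_force: 0.0
```

Run:
```python
from h import *
from rig import optics,get_state
s=get_state(); print(s["qpos"].round(3),s["position"].round(3)); info()
w=wcam()
q=s["ee_rot"]; Rc=R.from_quat([q[1],q[2],q[3],q[0]])
print("turn axis(-toolz)",(-Rc.as_matrix()[:,2]).round(3))
sd,sc=optics.get_image("side"),optics.get_image("scene")
pickle.dump({"w":w,"side":sd,"scene":sc},open("cam1.pkl","wb"))
im=w["pixels"].copy(); drawbox(im,w,[.583,.2926,-.148])
cv2.imwrite("pics/w6.png",im)
```

```text
[ 0.478  0.089  1.842 -0.41   0.789  2.401] [0.536 0.239 0.247]
rack-frame tcp mm [-187.4  207.3  247. ] yaw -0.1208 tilt 31.0
turn axis(-toolz) [-0.512  0.053  0.857]
```

View pics/w6.png

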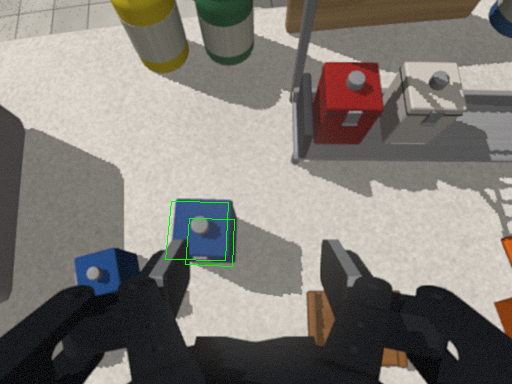

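The wrist view shows blue upright at (203,228), shifted about 3.5 mm right and 2 mm farther, with yaw ≈ -0.135. White is square beside red, at (433,75). Now I'll turn the tool half round about its own axis.

Request:
send_rows(
  increments=[
    {"gripper": -1, "linear": [-0.01, 0, 0], "delta_rot": [-0.07, 0.007, 0.12]},
    {"gripper": -1, "linear": [-0.02, 0, 0], "delta_rot": [-0.14, 0.015, 0.236]},
    {"gripper": -1, "linear": [-0.03, 0, 0], "delta_rot": [-0.21, 0.022, 0.351]},
    {"gripper": -1, "linear": [-0.03, 0, 0], "delta_rot": [-0.287, 0.03, 0.48]},
    {"gripper": -1, "linear": [-0.03, 0, 0], "delta_rot": [-0.358, 0.037, 0.6]},
    {"gripper": -1, "linear": [-0.03, 0, 0], "delta_rot": [-0.43, 0.045, 0.72]},
    {"gripper": -1, "linear": [-0.03, 0, 0], "delta_rot": [-0.5, 0.052, 0.837]},
    {"gripper": -1, "linear": [-0.03, 0, 0], "delta_rot": [-0.538, 0.056, 0.9]},
  ],
)

```text
clock: 12.35
position: [0.5052, 0.2387, 0.2371]
ee_rot: [0.148, 0.862, 0.433, 0.22]
contact_force: [0.8, 0.1, -0.3]
width: 0.0854
gripper_force: 0.0
```

Request:
send_rows(
  increments=[
    {"gripper": -1, "linear": [0, 0, 0], "delta_rot": [-0.07, 0.007, 0.12]},
    {"gripper": -1, "linear": [0, 0, 0], "delta_rot": [-0.14, 0.015, 0.236]},
    {"gripper": -1, "linear": [0, 0, 0], "delta_rot": [-0.21, 0.022, 0.351]},
    {"gripper": -1, "linear": [0, 0, 0], "delta_rot": [-0.287, 0.03, 0.48]},
    {"gripper": -1, "linear": [0, 0, 0], "delta_rot": [-0.358, 0.037, 0.6]},
    {"gripper": -1, "linear": [0, 0, 0], "delta_rot": [-0.43, 0.045, 0.72]},
    {"gripper": -1, "linear": [0, 0, 0], "delta_rot": [-0.5, 0.052, 0.837]},
    {"gripper": -1, "linear": [0, 0, 0], "delta_rot": [-0.538, 0.056, 0.9]},
  ],
)

```text
clock: 13.15
position: [0.5052, 0.2387, 0.237]
ee_rot: [0.241, 0.528, 0.806, 0.12]
contact_force: [0.7, 0.6, -0.4]
width: 0.085
gripper_force: 0.0
```

```bash
sed -i 's/    return np.c_\[np.cross(y,z),y,z\]/    y=-y; return np.c_[np.cross(y,z),y,z]/; s/np.arctan2(M\[0,1\],-M\[1,1\])/np.arctan2(-M[0,1],M[1,1])/' h.py
python3 - <<'E'
from h import *
from rig import get_state
print(get_state()["qpos"].round(3)); info(); go((.585,.289,.068),-.135,35,.11,"pre")
E
```

```text
[ 0.518  0.062  1.9   -0.454  0.779  0.368]
rack-frame tcp mm [-217.4  203.   237. ] yaw -1.0887 tilt 31.2
pre lin [0.0281, 0.0573, -0.0945] rot [-0.5709, 0.0123, 0.856] tcp [0.533 0.296 0.143]
```

Request:
send_rows(
  increments=[
    {"gripper": -1, "linear": [0, 0.01, 0], "delta_rot": [-0.08, 0.002, 0.12]},
    {"gripper": -1, "linear": [0, 0.02, 0], "delta_rot": [-0.16, 0.004, 0.24]},
    {"gripper": -1, "linear": [0, 0.03, 0], "delta_rot": [-0.24, 0.006, 0.36]},
    {"gripper": -1, "linear": [0.01, 0.04, 0], "delta_rot": [-0.32, 0.008, 0.48]},
    {"gripper": -1, "linear": [0.015, 0.05, -0.03], "delta_rot": [-0.4, 0.01, 0.6]},
    {"gripper": -1, "linear": [0.02, 0.057, -0.05], "delta_rot": [-0.48, 0.011, 0.72]},
    {"gripper": -1, "linear": [0.028, 0.057, -0.07], "delta_rot": [-0.571, 0.012, 0.856]},
    {"gripper": -1, "linear": [0.028, 0.057, -0.07], "delta_rot": [-0.571, 0.012, 0.856]},
  ],
)

```text
clock: 13.95
position: [0.5318, 0.2945, 0.1638]
ee_rot: [0.296, 0.065, 0.953, -0.02]
contact_force: [-0.0, -0.2, -0.5]
width: 0.0852
gripper_force: 0.0
```

Run:
```python
from h import *
from rig import get_state
print(get_state()["qpos"].round(3)); info(); go((.585,.289,.068),-.135,35,.06,"pre"); go((.585,.289,.068),-.135,35,0,"grasp")
```

```text
[ 0.627  0.224  1.944 -0.715  0.641 -0.296]
rack-frame tcp mm [-197.8  261.6  163.8] yaw -0.1362 tilt 34.5
pre lin [0.0299, -0.0023, -0.0622] rot [-0.0006, -0.0084, 0.0012] tcp [0.562 0.292 0.102]
grasp lin [0.064, -0.007, -0.1114] rot [-0.0006, -0.0084, 0.0012] tcp [0.596 0.288 0.052]
```

Run:
```python
from h import *
go((.585,.289,.068),-.135,30,.06,"pre"); go((.585,.289,.068),-.135,30,0,"grasp")
```

```text
pre lin [0.0329, -0.0027, -0.0603] rot [0.0112, 0.0781, 0.0012] tcp [0.565 0.292 0.104]
grasp lin [0.0626, -0.0068, -0.1123] rot [0.0112, 0.0781, 0.0012] tcp [0.594 0.288 0.052]
```

Request:
send_rows(
  increments=[
    {"gripper": -1, "linear": [0.015, -0.001, -0.02], "delta_rot": [0.011, 0.078, 0.001]},
    {"gripper": -1, "linear": [0.033, -0.003, -0.06], "delta_rot": [0.011, 0.078, 0.001]},
    {"gripper": -1, "linear": [0.045, -0.004, -0.083], "delta_rot": [0.011, 0.078, 0.001]},
    {"gripper": -1, "linear": [0.055, -0.006, -0.1], "delta_rot": [0.011, 0.078, 0.001]},
    {"gripper": -1, "linear": [0.063, -0.007, -0.112], "delta_rot": [0.011, 0.078, 0.001]},
    {"gripper": -1, "linear": [0.063, -0.007, -0.112], "delta_rot": [0.011, 0.078, 0.001]},
    {"gripper": -1, "linear": [0.063, -0.007, -0.112], "delta_rot": [0.011, 0.078, 0.001]},
  ],
)

```text
clock: 14.65
position: [0.5971, 0.2893, 0.0584]
ee_rot: [0.263, 0.067, 0.962, -0.014]
contact_force: [-0.1, -0.3, -0.7]
width: 0.0854
gripper_force: 0.0
```

Run:
```python
from h import *
from rig import get_state
print(get_state()["qpos"].round(3)); info(); go((.585,.289,.068),-.135,30,0,"grasp")
```

```text
[ 0.512  0.42   1.932 -0.748  0.458 -0.296]
rack-frame tcp mm [-132.3  264.4   58.4] yaw -0.1367 tilt 30.5
grasp lin [-0.0027, -0.0016, -0.0068] rot [-0.0071, 0.0096, 0.0018] tcp [0.594 0.288 0.052]
```

Request:
send_rows(
  increments=[
    {"gripper": -1, "linear": [0, 0, 0], "delta_rot": [0, 0, 0]},
    {"gripper": -1, "linear": [-0.001, -0.001, -0.004], "delta_rot": [0, 0, 0]},
    {"gripper": 1, "linear": [-0.001, -0.001, -0.004], "delta_rot": [0, 0, 0]},
    {"gripper": 1, "linear": [-0.001, -0.001, -0.004], "delta_rot": [0, 0, 0]},
    {"gripper": 1, "linear": [-0.001, -0.001, -0.004], "delta_rot": [0, 0, 0]},
    {"gripper": 1, "linear": [-0.001, -0.001, -0.004], "delta_rot": [0, 0, 0]},
    {"gripper": 1, "linear": [-0.001, -0.001, -0.004], "delta_rot": [0, 0, 0]},
    {"gripper": 1, "linear": [-0.001, -0.001, -0.004], "delta_rot": [0, 0, 0]},
  ],
)

```text
clock: 15.45
position: [0.5961, 0.2885, 0.0547]
ee_rot: [0.263, 0.067, 0.962, -0.014]
contact_force: [-3.7, 1.3, 5.6]
width: 0.0596
gripper_force: 44.8
```

Run:
```python
from h import *
from rig import get_state
print(get_state()["qpos"].round(3)); info(); tcp(-170,-68,185,30,"front")
```

```text
[ 0.511  0.424  1.939 -0.764  0.449 -0.279]
rack-frame tcp mm [-133.3  263.5   54.7] yaw -0.1357 tilt 30.5
front lin [-0.0769, -0.3246, 0.1303] rot [-0.0074, 0.0102, 0.0133]
```

Request:
send_rows(
  increments=[
    {"gripper": 1, "linear": [0, 0, 0.03], "delta_rot": [0, 0, 0]},
    {"gripper": 1, "linear": [-0.02, 0, 0.07], "delta_rot": [0, 0, 0]},
    {"gripper": 1, "linear": [-0.05, -0.02, 0.1], "delta_rot": [0, 0, 0]},
    {"gripper": 1, "linear": [-0.077, -0.05, 0.13], "delta_rot": [0, 0, 0]},
    {"gripper": 1, "linear": [-0.077, -0.09, 0.13], "delta_rot": [0, 0, 0]},
    {"gripper": 1, "linear": [-0.077, -0.13, 0.13], "delta_rot": [0, 0, 0]},
    {"gripper": 1, "linear": [-0.077, -0.17, 0.13], "delta_rot": [0, 0, 0]},
    {"gripper": 1, "linear": [-0.077, -0.21, 0.13], "delta_rot": [0, 0, 0]},
  ],
)

```text
clock: 16.25
position: [0.5175, 0.0767, 0.1832]
ee_rot: [0.261, 0.066, 0.963, -0.014]
contact_force: [0.7, 1.0, -2.3]
width: 0.0595
gripper_force: 45.3
```

Request:
send_rows(
  increments=[
    {"gripper": 1, "linear": [0, -0.03, 0], "delta_rot": [0, 0.01, 0.013]},
    {"gripper": 1, "linear": [0, -0.06, 0], "delta_rot": [0, 0.01, 0.013]},
    {"gripper": 1, "linear": [0, -0.09, 0], "delta_rot": [0, 0.01, 0.013]},
    {"gripper": 1, "linear": [0, -0.115, 0], "delta_rot": [0, 0.01, 0.013]},
    {"gripper": 1, "linear": [0, -0.115, 0], "delta_rot": [0, 0.01, 0.013]},
    {"gripper": 1, "linear": [0, -0.115, 0], "delta_rot": [0, 0.01, 0.013]},
  ],
)

```text
clock: 16.85
position: [0.518, -0.0372, 0.183]
ee_rot: [0.256, 0.061, 0.965, -0.013]
contact_force: [-0.2, 1.1, -2.1]
width: 0.0597
gripper_force: 45.2
```

Run:
```python
from h import *
from rig import get_state,optics
s=get_state();print(s["qpos"].round(3),s["contact_force"].round(1)); info(); tcp(-90,-70,110,30,"mid"); tcp(0,-70,90,30,"in")
D=optics.get_image("side"); S=optics.get_image("scene")
# fence blue centroid & handle black in side image
hsv=cv2.cvtColor(D["pixels"],cv2.COLOR_BGR2HSV); m=cv2.inRange(hsv,(105,130,40),(125,255,255))
n,l,st,c=cv2.connectedComponentsWithStats(m)
print([(st[i].tolist(),c[i].round(1).tolist()) for i in range(1,n) if st[i,4]>25])
for j in (.01,.016,.02): print(j,proj(D,[rack(-110,-169+1e3*j,98),rack(30,-169+1e3*j,97),rack(-50,-169+1e3*j,97)]).round(1).tolist())
# white: bright low-saturation pixels in side view near expected
P=proj(D,rz([*rack(1,16,0)[:2],RACK[2]],[[a*.03,b*.03,z] for z in(.03,.116) for a in(1,-1) for b in(1,-1)])).round(0); print(P.tolist())
```

```text
[-0.257  0.     2.106  0.143  0.524 -1.806] [-0.2  1.1 -2.1]
rack-frame tcp mm [-171.   -69.3  183. ] yaw -0.125 tilt 29.8
mid lin [0.0803, -0.0106, -0.073] rot [-0.0078, -0.0034, 0.0026]
in lin [0.1697, -0.0215, -0.093] rot [-0.0078, -0.0034, 0.0026]
[([242, 175, 51, 34, 577], [268.1, 192.6]), ([269, 174, 12, 16, 65], [274.4, 181.3]), ([179, 312, 24, 30, 411], [191.7, 327.0])]
0.01 [[275.9, 186.7], [242.9, 173.1], [261.3, 180.9]]
0.016 [[274.9, 187.7], [241.9, 174.0], [260.4, 181.8]]
0.02 [[274.3, 188.3], [241.3, 174.5], [259.8, 182.3]]
[[208.0, 219.0], [219.0, 209.0], [221.0, 226.0], [232.0, 216.0], [205.0, 200.0], [217.0, 190.0], [220.0, 207.0], [231.0, 197.0]]
```

Request:
send_rows(
  increments=[
    {"gripper": 1, "linear": [0.03, -0.004, -0.03], "delta_rot": [0, 0, 0]},
    {"gripper": 1, "linear": [0.06, -0.008, -0.06], "delta_rot": [0, 0, 0]},
    {"gripper": 1, "linear": [0.09, -0.012, -0.08], "delta_rot": [0, 0, 0]},
    {"gripper": 1, "linear": [0.115, -0.015, -0.088], "delta_rot": [0, 0, 0]},
    {"gripper": 1, "linear": [0.14, -0.018, -0.09], "delta_rot": [0, 0, 0]},
    {"gripper": 1, "linear": [0.158, -0.02, -0.091], "delta_rot": [0, 0, 0]},
    {"gripper": 1, "linear": [0.17, -0.021, -0.092], "delta_rot": [0, 0, 0]},
    {"gripper": 1, "linear": [0.17, -0.021, -0.093], "delta_rot": [0, 0, 0]},
  ],
)

```text
clock: 17.75
position: [0.6907, -0.0567, 0.0912]
ee_rot: [0.258, 0.059, 0.964, -0.012]
contact_force: [0.8, -0.2, -1.9]
width: 0.0596
gripper_force: 45.2
```

Request:
send_rows(
  increments=[
    {"gripper": 1, "linear": [0, 0, -0.001], "delta_rot": [0, 0, 0]},
    {"gripper": 1, "linear": [0, 0, -0.003], "delta_rot": [0, 0, 0]},
    {"gripper": 1, "linear": [0, 0, -0.004], "delta_rot": [0, 0, 0]},
    {"gripper": 1, "linear": [0, 0, -0.004], "delta_rot": [0, 0, 0]},
  ],
)

```text
clock: 18.15
position: [0.6882, -0.0576, 0.087]
ee_rot: [0.257, 0.06, 0.964, -0.013]
contact_force: [-0.0, -0.8, -2.0]
width: 0.0595
gripper_force: 45.2
```

Run:
```python
from h import *
info()
```

```text
rack-frame tcp mm [  0.4 -68.8  87. ] yaw -0.1231 tilt 29.9
```

Forward to the rail, about 10 mm, still slightly above the shelf; then down.

Request:
send_rows(
  increments=[
    {"gripper": 1, "linear": [0.004, 0, 0], "delta_rot": [0, 0, 0]},
    {"gripper": 1, "linear": [0.008, -0.001, 0], "delta_rot": [0, 0, 0]},
    {"gripper": 1, "linear": [0.009, -0.001, 0], "delta_rot": [0, 0, 0]},
    {"gripper": 1, "linear": [0.009, -0.001, -0.001], "delta_rot": [0, 0, 0]},
  ],
)

```text
clock: 18.55
position: [0.6986, -0.059, 0.0864]
ee_rot: [0.258, 0.06, 0.964, -0.013]
contact_force: [-0.3, 0.2, -2.5]
width: 0.0593
gripper_force: 45.2
```

Request:
send_rows(
  increments=[
    {"gripper": 1, "linear": [0, 0, -0.001], "delta_rot": [0, 0, 0]},
    {"gripper": 1, "linear": [0, 0, -0.002], "delta_rot": [0, 0, 0]},
    {"gripper": 1, "linear": [0, 0, -0.002], "delta_rot": [0, 0, 0]},
  ],
)

```text
clock: 18.85
position: [0.6981, -0.0588, 0.0848]
ee_rot: [0.258, 0.06, 0.964, -0.013]
contact_force: [-2.7, -0.4, 3.4]
width: 0.0593
gripper_force: 45.8
```

Run:
```python
from h import *
info()
```

```text
rack-frame tcp mm [ 10.3 -68.7  84.8] yaw -0.1229 tilt 30.0
```

Request:
send_rows(
  increments=[
    {"gripper": -0.65, "linear": [0, 0, 0], "delta_rot": [0, 0, 0]},
    {"gripper": -0.65, "linear": [0, 0, 0], "delta_rot": [0, 0, 0]},
    {"gripper": -0.65, "linear": [0, 0, 0.001], "delta_rot": [0, 0, 0]},
    {"gripper": -0.65, "linear": [-0.005, 0.001, 0.009], "delta_rot": [0, 0, 0]},
    {"gripper": -0.65, "linear": [-0.015, 0.002, 0.026], "delta_rot": [0, 0, 0]},
    {"gripper": -0.65, "linear": [-0.03, 0.004, 0.052], "delta_rot": [0, 0, 0]},
    {"gripper": -0.65, "linear": [-0.048, 0.006, 0.082], "delta_rot": [0, 0, 0]},
    {"gripper": -0.65, "linear": [-0.08, 0.01, 0.085], "delta_rot": [0, 0, 0]},
  ],
)

```text
clock: 19.65
position: [0.6221, -0.0499, 0.1756]
ee_rot: [0.264, 0.06, 0.963, -0.014]
contact_force: [-0.1, -1.3, -0.0]
width: 0.0705
gripper_force: 0.0
```

Request:
send_rows(
  increments=[
    {"gripper": 0.2, "linear": [-0.02, 0.002, -0.02], "delta_rot": [0, 0, 0]},
    {"gripper": 1, "linear": [-0.03, 0.003, -0.06], "delta_rot": [0, 0, 0]},
    {"gripper": 1, "linear": [-0.03, 0.003, -0.1], "delta_rot": [0, 0, 0]},
    {"gripper": 1, "linear": [-0.03, 0.003, -0.108], "delta_rot": [0, 0, 0]},
    {"gripper": 1, "linear": [-0.03, 0.003, -0.108], "delta_rot": [0, 0, 0]},
  ],
)

```text
clock: 20.15
position: [0.5865, -0.0454, 0.0594]
ee_rot: [0.256, 0.061, 0.965, -0.012]
contact_force: [0.3, -0.7, 0.0]
width: 0.0002
gripper_force: 0.0
```

Run:
```python
from h import *
from rig import get_state
info(); s=get_state();print(s["contact_force"].round(1),s["width"],s["qpos"].round(2)); tcp(-42,-69,62,30)
```

```text
rack-frame tcp mm [-102.   -69.    59.4] yaw -0.1234 tilt 29.7
[ 0.3 -0.7  0. ] 0.00015423248425738226 [-0.23  0.29  2.16  0.34  0.18 -2.  ]
 lin [0.0596, -0.0073, 0.0026] rot [-0.0081, -0.0042, 0.001]
```

Request:
send_rows(
  increments=[
    {"gripper": 1, "linear": [0.03, -0.004, 0.002], "delta_rot": [0, 0, 0]},
    {"gripper": 1, "linear": [0.05, -0.006, 0.003], "delta_rot": [0, 0, 0]},
    {"gripper": 1, "linear": [0.06, -0.007, 0.003], "delta_rot": [0, 0, 0]},
    {"gripper": 1, "linear": [0.063, -0.008, 0.003], "delta_rot": [0, 0, 0]},
    {"gripper": 1, "linear": [0.066, -0.008, 0.003], "delta_rot": [0, 0, 0]},
    {"gripper": 1, "linear": [0.068, -0.008, 0.003], "delta_rot": [0, 0, 0]},
  ],
)

```text
clock: 20.75
position: [0.6531, -0.0531, 0.0633]
ee_rot: [0.256, 0.06, 0.965, -0.012]
contact_force: [-11.3, -1.3, 8.7]
width: -0.0003
gripper_force: 5.7
```

Run:
```python
from h import *
info()
```

```text
rack-frame tcp mm [-35.  -68.6  63.3] yaw -0.1225 tilt 29.6
```

Request:
send_rows(
  increments=[
    {"gripper": 1, "linear": [-0.03, 0.004, 0], "delta_rot": [0, 0, 0]},
    {"gripper": 1, "linear": [-0.06, 0.006, 0.02], "delta_rot": [0, 0.05, 0]},
    {"gripper": 1, "linear": [-0.09, 0.006, 0.06], "delta_rot": [0, 0.12, 0]},
    {"gripper": 0, "linear": [-0.1, 0, 0.1], "delta_rot": [0, 0.2, 0]},
    {"gripper": -1, "linear": [-0.1, -0.04, 0.12], "delta_rot": [0.01, 0.3, 0]},
    {"gripper": -1, "linear": [-0.1, -0.08, 0.12], "delta_rot": [0.02, 0.34, 0]},
    {"gripper": -1, "linear": [-0.1, -0.08, 0.12], "delta_rot": [0.02, 0.34, 0]},
  ],
)

```text
clock: 21.45
position: [0.5582, -0.1386, 0.1861]
ee_rot: [0.093, 0.062, 0.994, -0.015]
contact_force: [-0.2, -0.8, -0.6]
width: 0.0578
gripper_force: 0.0
```

```bash
cat >> h.py <<'E'
def gr(x,y,z,tilt,name=""):
    v=np.array([np.sin(np.radians(tilt)),0,-np.cos(np.radians(tilt))])*19; tcp(x+v[0],y,z+v[2],tilt,name)
E
python3 - <<'E'
from h import *
from rig import get_state,optics
info(); print(get_state()["qpos"].round(2)); gr(-110,-153,140,10,"pre"); gr(-110,-153,80,10,"grasp")
# handle check in side and scene images
for n in ("side","scene"):
    c=optics.get_image(n); cv2.imwrite(f"{n}_h.png",c["pixels"])
    u=proj(c,[rack(-110,-153,80)])[0]; x,y=u.astype(int)
    g=cv2.cvtColor(c["pixels"],cv2.COLOR_BGR2GRAY)[y-22:y+22,x-22:x+22]
    n_,l,st,ce=cv2.connectedComponentsWithStats((g<45).astype(np.uint8)); print(n,u.round(1),[(st[i].tolist(),(ce[i]+[x-22,y-22]).round(1).tolist()) for i in range(1,n_) if st[i,4]>15])
E
```

```text
rack-frame tcp mm [-118.8 -165.1  186.1] yaw -0.1255 tilt 10.8
[-0.38  0.21  1.73  0.04  1.02 -1.85]
pre lin [0.0135, 0.0105, -0.0648] rot [0.0199, 0.01, 0.003]
grasp lin [0.0135, 0.0105, -0.1248] rot [0.0199, 0.01, 0.003]
side [274.8 191.7] [([0, 12, 26, 22, 200], [264.7, 192.3])]
scene [196.8 205.5] []
```

Request:
send_rows(
  increments=[
    {"gripper": -1, "linear": [0.008, 0.01, -0.02], "delta_rot": [0.02, 0.01, 0]},
    {"gripper": -1, "linear": [0.013, 0.01, -0.05], "delta_rot": [0.02, 0.01, 0]},
    {"gripper": -1, "linear": [0.013, 0.01, -0.09], "delta_rot": [0.02, 0.01, 0]},
    {"gripper": -1, "linear": [0.013, 0.01, -0.123], "delta_rot": [0.02, 0.01, 0]},
    {"gripper": -1, "linear": [0.013, 0.01, -0.123], "delta_rot": [0.02, 0.01, 0]},
    {"gripper": 1, "linear": [0.013, 0.01, -0.123], "delta_rot": [0.02, 0.01, 0]},
    {"gripper": 1, "linear": [0.013, 0.01, -0.123], "delta_rot": [0.02, 0.01, 0]},
    {"gripper": 1, "linear": [0.013, 0.01, -0.123], "delta_rot": [0.02, 0.01, 0]},
  ],
  newtons=40,
)

```text
clock: 22.35
position: [0.5704, -0.124, 0.0633]
ee_rot: [0.087, 0.06, 0.994, -0.004]
contact_force: [0.4, -0.7, 0.9]
width: 0.0439
gripper_force: 0.0
```

Request:
send_rows(
  increments=[
    {"gripper": 1, "linear": [0, 0, 0], "delta_rot": [0, 0, 0]},
    {"gripper": 1, "linear": [0, 0, 0], "delta_rot": [0, 0, 0]},
    {"gripper": 1, "linear": [0, 0, 0], "delta_rot": [0, 0, 0]},
    {"gripper": 1, "linear": [0, 0, 0], "delta_rot": [0, 0, 0]},
  ],
)

```text
clock: 22.75
position: [0.5696, -0.124, 0.0624]
ee_rot: [0.086, 0.061, 0.994, -0.004]
contact_force: [-0.7, 0.7, 6.2]
width: 0.0131
gripper_force: 41.8
```

Run:
```python
from h import *
from rig import get_state
info(); print(get_state()["qpos"].round(2), get_state()["contact_force"].round(1))
print("per 100mm left:",(rack(0,100,0)-rack(0,0,0)).round(4))
```

```text
rack-frame tcp mm [-109.2 -149.2   62.4] yaw -0.1221 tilt 9.9
[-0.36  0.36  1.87  0.06  0.75 -1.85] [-0.7  0.7  6.2]
per 100mm left: [0.0122 0.0993 0.    ]
```

Handle gripped (13 mm opening). Sliding the fence left, about 110 mm in all.

Request:
send_rows(
  increments=[
    {"gripper": 1, "linear": [0.002, 0.018, 0], "delta_rot": [0, 0, 0]},
    {"gripper": 1, "linear": [0.004, 0.034, 0], "delta_rot": [0, 0, 0]},
    {"gripper": 1, "linear": [0.0049, 0.04, 0], "delta_rot": [0, 0, 0]},
    {"gripper": 1, "linear": [0.0056, 0.046, 0], "delta_rot": [0, 0, 0]},
    {"gripper": 1, "linear": [0.0064, 0.052, 0], "delta_rot": [0, 0, 0]},
    {"gripper": 1, "linear": [0.0071, 0.058, 0], "delta_rot": [0, 0, 0]},
    {"gripper": 1, "linear": [0.0078, 0.064, 0], "delta_rot": [0, 0, 0]},
    {"gripper": 1, "linear": [0.0086, 0.07, 0], "delta_rot": [0, 0, 0]},
  ],
)

```text
clock: 23.55
position: [0.5786, -0.0549, 0.0623]
ee_rot: [0.086, 0.061, 0.994, -0.004]
contact_force: [-1.7, -3.0, 6.4]
width: 0.0138
gripper_force: 41.9
```

Request:
send_rows(
  increments=[
    {"gripper": 1, "linear": [0.0007, 0.006, 0], "delta_rot": [0, 0, 0]},
    {"gripper": 1, "linear": [0.0015, 0.012, 0], "delta_rot": [0, 0, 0]},
    {"gripper": 1, "linear": [0.0022, 0.018, 0], "delta_rot": [0, 0, 0]},
    {"gripper": 1, "linear": [0.0027, 0.022, 0], "delta_rot": [0, 0, 0]},
    {"gripper": 1, "linear": [0.0031, 0.025, 0], "delta_rot": [0, 0, 0]},
    {"gripper": 1, "linear": [0.0034, 0.028, 0], "delta_rot": [0, 0, 0]},
    {"gripper": 1, "linear": [0.0037, 0.03, 0], "delta_rot": [0, 0, 0]},
    {"gripper": 1, "linear": [0.0037, 0.03, 0], "delta_rot": [0, 0, 0]},
  ],
)

```text
clock: 24.35
position: [0.5826, -0.0249, 0.0624]
ee_rot: [0.086, 0.061, 0.994, -0.004]
contact_force: [-0.3, -2.7, 5.6]
width: 0.0135
gripper_force: 41.8
```

Run:
```python
from h import *
info()
```

```text
rack-frame tcp mm [-108.4  -49.2   62.4] yaw -0.1215 tilt 9.9
```

Request:
send_rows(
  increments=[
    {"gripper": 1, "linear": [0.0002, 0.002, 0], "delta_rot": [0, 0, 0]},
    {"gripper": 1, "linear": [0.0005, 0.004, 0], "delta_rot": [0, 0, 0]},
    {"gripper": 1, "linear": [0.0007, 0.006, 0], "delta_rot": [0, 0, 0]},
    {"gripper": 1, "linear": [0.0009, 0.007, 0], "delta_rot": [0, 0, 0]},
    {"gripper": 1, "linear": [0.0009, 0.007, 0], "delta_rot": [0, 0, 0]},
  ],
)

```text
clock: 24.85
position: [0.5834, -0.0185, 0.0624]
ee_rot: [0.086, 0.061, 0.994, -0.005]
contact_force: [-1.5, -4.5, 5.5]
width: 0.0133
gripper_force: 41.9
```

Request:
send_rows(
  increments=[
    {"gripper": 1, "linear": [0.0001, 0.001, 0], "delta_rot": [0, 0, 0]},
    {"gripper": 1, "linear": [0.0002, 0.002, 0], "delta_rot": [0, 0, 0]},
    {"gripper": 1, "linear": [0.0003, 0.0025, 0], "delta_rot": [0, 0, 0]},
    {"gripper": 1, "linear": [0.0003, 0.0025, 0], "delta_rot": [0, 0, 0]},
  ],
)

```text
clock: 25.25
position: [0.5837, -0.0162, 0.0624]
ee_rot: [0.086, 0.061, 0.994, -0.005]
contact_force: [-1.4, -5.5, 5.7]
width: 0.0135
gripper_force: 41.9
```

Request:
send_rows(
  increments=[
    {"gripper": 1, "linear": [0.0001, 0.001, 0], "delta_rot": [0, 0, 0]},
    {"gripper": 1, "linear": [0.0001, 0.001, 0], "delta_rot": [0, 0, 0]},
  ],
)

```text
clock: 25.45
position: [0.5838, -0.0151, 0.0623]
ee_rot: [0.086, 0.061, 0.994, -0.005]
contact_force: [-0.8, -5.6, 5.6]
width: 0.0133
gripper_force: 41.8
```

Request:
send_rows(
  increments=[
    {"gripper": 1, "linear": [0.0001, 0.001, 0], "delta_rot": [0, 0, 0]},
    {"gripper": 1, "linear": [0.0001, 0.001, 0], "delta_rot": [0, 0, 0]},
  ],
)

```text
clock: 25.65
position: [0.584, -0.0141, 0.0623]
ee_rot: [0.086, 0.061, 0.994, -0.005]
contact_force: [-1.2, -5.4, 5.7]
width: 0.0136
gripper_force: 41.8
```

Request:
send_rows(
  increments=[
    {"gripper": 1, "linear": [0.0001, 0.001, 0], "delta_rot": [0, 0, 0]},
    {"gripper": 1, "linear": [0.0001, 0.001, 0], "delta_rot": [0, 0, 0]},
  ],
)

```text
clock: 25.85
position: [0.5841, -0.0136, 0.0624]
ee_rot: [0.086, 0.06, 0.994, -0.005]
contact_force: [-1.6, -7.3, 5.5]
width: 0.0136
gripper_force: 41.9
```

Request:
send_rows(
  increments=[
    {"gripper": 1, "linear": [0.0001, 0.001, 0], "delta_rot": [0, 0, 0]},
    {"gripper": 1, "linear": [0.0001, 0.001, 0], "delta_rot": [0, 0, 0]},
  ],
)

```text
clock: 26.05
position: [0.584, -0.0135, 0.0623]
ee_rot: [0.086, 0.06, 0.994, -0.006]
contact_force: [-3.3, -10.9, 5.5]
width: 0.0135
gripper_force: 42.0
```

Run:
```python
from h import *
info()
```

```text
rack-frame tcp mm [-108.4  -37.8   62.3] yaw -0.121 tilt 9.9
```

The fence has stalled while the force rises, so the row is tight. One small final press, then release, retreat and check.

Request:
send_rows(
  increments=[
    {"gripper": 1, "linear": [0.0001, 0.0007, 0], "delta_rot": [0, 0, 0]},
    {"gripper": 1, "linear": [0.0001, 0.0007, 0], "delta_rot": [0, 0, 0]},
  ],
)

```text
clock: 26.25
position: [0.584, -0.0135, 0.0624]
ee_rot: [0.086, 0.06, 0.994, -0.006]
contact_force: [-2.3, -13.7, 5.8]
width: 0.0135
gripper_force: 42.2
```

Request:
send_rows(
  increments=[
    {"gripper": -0.2, "linear": [0, 0, 0], "delta_rot": [0, 0, 0]},
    {"gripper": -0.2, "linear": [0, 0, 0], "delta_rot": [0, 0, 0]},
    {"gripper": -0.2, "linear": [0, 0, 0], "delta_rot": [0, 0, 0]},
    {"gripper": -0.2, "linear": [0, 0, 0], "delta_rot": [0, 0, 0]},
    {"gripper": -0.2, "linear": [-0.003, 0, 0.03], "delta_rot": [0, 0, 0]},
    {"gripper": -0.2, "linear": [-0.008, 0, 0.07], "delta_rot": [0, 0, 0]},
    {"gripper": -0.2, "linear": [-0.04, 0, 0.1], "delta_rot": [0, 0, 0]},
    {"gripper": -0.2, "linear": [-0.08, 0, 0.12], "delta_rot": [0, 0, 0]},
  ],
)

```text
clock: 27.05
position: [0.5047, -0.0095, 0.1836]
ee_rot: [0.087, 0.06, 0.994, -0.004]
contact_force: [0.8, -0.7, 0.6]
width: 0.0512
gripper_force: 0.0
```

Request:
send_rows(
  increments=[
    {"gripper": -0.2, "linear": [-0.02, 0, 0.04], "delta_rot": [0, 0, 0]},
    {"gripper": -0.2, "linear": [-0.05, 0, 0.08], "delta_rot": [0, 0, 0]},
    {"gripper": -0.2, "linear": [-0.08, 0, 0.12], "delta_rot": [0, 0, 0]},
    {"gripper": -0.2, "linear": [-0.1, 0, 0.14], "delta_rot": [0, 0, 0]},
    {"gripper": -0.2, "linear": [-0.1, 0, 0.14], "delta_rot": [0, 0, 0]},
  ],
)

```text
clock: 27.55
position: [0.4024, -0.0094, 0.3248]
ee_rot: [0.088, 0.06, 0.994, -0.004]
contact_force: [-0.1, -0.1, 0.3]
width: 0.0513
gripper_force: 0.0
```

Run:
```python
from h import *
from rig import optics
D,S=optics.get_image("side"),optics.get_image("scene")
for n,c in (("side",D),("scene",S)):
    cv2.imwrite(f"{n}_end.png",c["pixels"])
    hsv=cv2.cvtColor(c["pixels"],cv2.COLOR_BGR2HSV)
    print(n,"expected knobs r,w,b",proj(c,[rack(1,y,124) for y in(115,55,-5)]).round(1).tolist())
    # colour samples half way up faces/lids
    for nm,y in (("red",115),("white",55),("blue",-5)):
        P=proj(c,[rack(-14,y+d,116) for d in(-25,0,25)]).round().astype(int); print(nm,"lid",[c["pixels"][v,u].tolist() for u,v in P])
    P=proj(c,[rack(-110,-39,98),rack(-50,-39,97)]).round().astype(int); print("handle,fence",[(u,v,c["pixels"][v+2,u].tolist()) for u,v in P])
```

```text
side expected knobs r,w,b [[197.9, 214.1], [210.4, 203.3], [222.2, 193.1]]
red lid [[71, 72, 128], [29, 31, 117], [33, 32, 127]]
white lid [[125, 127, 135], [153, 158, 165], [155, 159, 169]]
blue lid [[90, 57, 41], [59, 31, 11], [76, 49, 31]]
handle,fence [(np.int64(256), np.int64(206), [30, 25, 24]), (np.int64(241), np.int64(199), [72, 43, 37])]
scene expected knobs r,w,b [[279.1, 259.2], [255.5, 252.5], [232.4, 245.9]]
red lid [[42, 44, 117], [44, 48, 122], [49, 51, 110]]
white lid [[118, 121, 125], [138, 143, 148], [141, 146, 151]]
blue lid [[103, 69, 50], [76, 55, 43], [90, 62, 46]]
handle,fence [(np.int64(235), np.int64(212), [99, 97, 92]), (np.int64(227), np.int64(231), [113, 109, 109])]
```

Run:
```python
from h import *
w=wcam()
print(proj(w,[rack(x,y,116) for y in(115,55,-5) for x in(-29,31)]).round(0).tolist())
from rig import get_state
s=get_state(); print(s["qpos"].round(2)); info()
T=np.array(w["T_tool_cam"]);print(T[:3,2])
```

```text
[[373.0, 318.0], [366.0, 347.0], [332.0, 318.0], [327.0, 347.0], [290.0, 319.0], [288.0, 348.0]]
[-0.21 -0.13  1.75  0.02  1.35 -1.67]
rack-frame tcp mm [-288.5  -55.7  320.2] yaw -0.1212 tilt 9.7
[-2.64148844e-01  2.68230325e-04  9.64481890e-01]
```

```bash
cat > chk.py <<'E'
from h import *
w=wcam(); im=cv2.GaussianBlur(w["pixels"],(3,3),0).astype(np.float32)
def prof(P):
    uv=proj(w,P).astype(np.float32); return cv2.remap(im,uv[:,0].reshape(-1,1),uv[:,1].reshape(-1,1),cv2.INTER_LINEAR)[:,0]
t=np.arange(-60,41,1.0)
for nm,yc in (("red",115),("white",55),("blue",-5)):
    o=[]
    for d in (-22,-15,15,22):
        for z in (116,):
            p=prof([rack(x,yc+d,z) for x in t]); g=np.abs(p[3:]-p[:-3]).sum(1); k=[int(i) for i in np.argsort(g)[::-1]][:1]
            sel=(t[:-3]>-45)&(t[:-3]<-15); i=np.argmax(np.where(sel,g,0)); o.append((float(t[i]+1.5),int(g[i])))
    print(nm,"front edge x at d=-22,-15,15,22:",o)
ys=np.arange(-60,165,1.)
p=prof([rack(-10,y,116) for y in ys]); g=np.abs(p[3:]-p[:-3]).sum(1)
print("y edges",[(float(ys[i]+1.5),int(g[i])) for i in range(1,len(g)-1) if g[i]>40 and g[i]>=g[i-1] and g[i]>g[i+1]])
E
python3 chk.py
```

```text
red front edge x at d=-22,-15,15,22: [(-29.5, 14), (-20.5, 11), (-18.5, 9), (-16.5, 8)]
white front edge x at d=-22,-15,15,22: [(-26.5, 112), (-26.5, 126), (-18.5, 8), (-20.5, 16)]
blue front edge x at d=-22,-15,15,22: [(-27.5, 37), (-14.5, 39), (-14.5, 43), (-16.5, 38)]
y edges [(-56.5, 41), (-45.5, 145), (-34.5, 64), (24.5, 94), (32.5, 115), (39.5, 279)]
```

The lid samples confirm the row order and the fence position. From this side the fingers block the wrist view of the front edges, so I'll turn the tool back (rows 0.15 rad apart) for a proper check.

Request:
send_rows(
  increments=[
    {"gripper": -1, "linear": [0, 0, 0], "delta_rot": [0.024, -0.003, -0.142]},
    {"gripper": -1, "linear": [0, 0, 0], "delta_rot": [0.049, -0.006, -0.284]},
    {"gripper": -1, "linear": [0, 0, 0], "delta_rot": [0.073, -0.009, -0.426]},
    {"gripper": -1, "linear": [0, 0, 0], "delta_rot": [0.098, -0.012, -0.568]},
    {"gripper": -1, "linear": [0, 0, 0], "delta_rot": [0.122, -0.015, -0.71]},
    {"gripper": -1, "linear": [0, 0, 0], "delta_rot": [0.147, -0.018, -0.852]},
    {"gripper": -1, "linear": [0, 0, 0], "delta_rot": [0.171, -0.021, -0.994]},
    {"gripper": -1, "linear": [0, 0, 0], "delta_rot": [0.178, -0.022, -1.032]},
  ],
)

```text
clock: 28.55
position: [0.4033, -0.0094, 0.319]
ee_rot: [0.075, 0.551, 0.83, 0.04]
contact_force: [0.4, -0.0, -0.1]
width: 0.0855
gripper_force: 0.0
```

Request:
send_rows(
  increments=[
    {"gripper": -1, "linear": [0, 0, 0], "delta_rot": [0.024, -0.003, -0.142]},
    {"gripper": -1, "linear": [0, 0, 0], "delta_rot": [0.049, -0.006, -0.284]},
    {"gripper": -1, "linear": [0, 0, 0], "delta_rot": [0.073, -0.009, -0.426]},
    {"gripper": -1, "linear": [0, 0, 0], "delta_rot": [0.098, -0.012, -0.568]},
    {"gripper": -1, "linear": [0, 0, 0], "delta_rot": [0.122, -0.015, -0.71]},
    {"gripper": -1, "linear": [0, 0, 0], "delta_rot": [0.147, -0.018, -0.852]},
    {"gripper": -1, "linear": [0, 0, 0], "delta_rot": [0.171, -0.021, -0.994]},
    {"gripper": -1, "linear": [0, 0, 0], "delta_rot": [0.178, -0.022, -1.032]},
  ],
)

```text
clock: 29.35
position: [0.4033, -0.0094, 0.319]
ee_rot: [0.047, 0.892, 0.443, 0.072]
contact_force: [0.6, -0.6, 0.3]
width: 0.0854
gripper_force: 0.0
```

```bash
sed -i 's/    y=-y; return/    return/; s/np.arctan2(-M\[0,1\],M\[1,1\])/np.arctan2(M[0,1],-M[1,1])/' h.py
python3 - <<'E'
from h import *
from rig import get_state
info(); print(get_state()["qpos"].round(2)); tcp(-190,45,225,30)
E
```

```text
rack-frame tcp mm [-288.2  -55.7  319. ] yaw 0.915 tilt 9.9
[-0.21 -0.13  1.76  0.02  1.35  0.44]
 lin [0.1098, 0.088, -0.094] rot [0.3157, -0.3598, -0.9862]
```

Request:
send_rows(
  increments=[
    {"gripper": -1, "linear": [0.01, 0.01, 0], "delta_rot": [0.04, -0.045, -0.125]},
    {"gripper": -1, "linear": [0.02, 0.02, 0], "delta_rot": [0.08, -0.09, -0.25]},
    {"gripper": -1, "linear": [0.03, 0.03, -0.02], "delta_rot": [0.12, -0.135, -0.37]},
    {"gripper": -1, "linear": [0.05, 0.04, -0.04], "delta_rot": [0.16, -0.18, -0.49]},
    {"gripper": -1, "linear": [0.07, 0.05, -0.06], "delta_rot": [0.2, -0.225, -0.62]},
    {"gripper": -1, "linear": [0.09, 0.07, -0.08], "delta_rot": [0.24, -0.27, -0.74]},
    {"gripper": -1, "linear": [0.11, 0.088, -0.094], "delta_rot": [0.28, -0.315, -0.86]},
    {"gripper": -1, "linear": [0.11, 0.088, -0.094], "delta_rot": [0.316, -0.36, -0.986]},
  ],
)

```text
clock: 30.15
position: [0.5129, 0.0792, 0.223]
ee_rot: [0.019, 0.966, -0.046, 0.252]
contact_force: [-0.6, -0.5, -0.2]
width: 0.0854
gripper_force: 0.0
```

Request:
send_rows(
  increments=[
    {"gripper": -1, "linear": [0, 0, 0], "delta_rot": [0, 0, 0]},
    {"gripper": -1, "linear": [0, 0, 0], "delta_rot": [0, 0, 0]},
  ],
)

```text
clock: 30.35
position: [0.5123, 0.0782, 0.2257]
ee_rot: [0.02, 0.966, -0.042, 0.253]
contact_force: [-0.7, 0.3, 0.4]
width: 0.0855
gripper_force: 0.0
```

```bash
python3 - <<'E'
from h import *
info(); w=wcam(); print(proj(w,[rack(x,y,116) for y in(115,55,-5) for x in(-29,31)]).round(0).tolist())
E
python3 chk.py
```

```text
rack-frame tcp mm [-190.8   44.5  225.7] yaw -0.0908 tilt 29.4
[[183.0, 88.0], [189.0, 36.0], [246.0, 90.0], [248.0, 38.0], [308.0, 93.0], [308.0, 41.0]]
red front edge x at d=-22,-15,15,22: [(-26.5, 63), (-27.5, 69), (-26.5, 64), (-25.5, 63)]
white front edge x at d=-22,-15,15,22: [(-25.5, 187), (-25.5, 186), (-24.5, 177), (-24.5, 168)]
blue front edge x at d=-22,-15,15,22: [(-16.5, 73), (-26.5, 54), (-24.5, 70), (-17.5, 50)]
y edges [(-37.5, 110), (-33.5, 62), (-13.5, 55), (15.5, 55), (24.5, 131), (31.5, 158), (42.5, 42), (45.5, 43), (83.5, 366), (100.5, 46), (143.5, 166)]
```

The check shows all three fronts aligned within about 1.5 mm. The boundaries sit 60, 59 and 60 mm apart with no gaps, and the arm is clear. Handing in.

```bash
python3 -c "
from rig import sign_off
print(sign_off())"
```

```text
the job is handed in; nothing more can be done
None
```

I handed the job in at about 30 s. Red, white and blue stand upright in one row with no measurable gaps, fronts level within about 1.5 mm, and the fence is snug, last pressed at about 14 N. One risk: on the first try at the blue canister, joint 6 read 2.704 rad against its 2.70 limit and the fingers pressed on the lid with about 25 N; the canister stayed upright.

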